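# Restock the shaker rack and hold the funnel over the open jar

### The job

Put the shakers that stand out on the table into the empty pockets of the steel rack, one to a pocket, setting them down gently. Then take the funnel out of its stand and hold it over the open glass jar in the rack so that I can pour: level, centred over the mouth, the end of the spout about a centimetre above the rim, touching neither the jar nor anything else. Finish while holding it still there, and leave the jar, tub, tin and cap standing where they are.

Things in the scene. Friction and masses are not known exactly. Their poses are not given: they have to be found in the camera images.
- rack: the fixed stainless shaker rack: a flat sheet 86 mm (its x) by 336 mm (its y), top face 34 mm above the table, with five round holes in one row along its y axis, 64 mm apart; z up. Origin at the centre, on the table. Its two end feet reach 19 mm further in y
- pocket0 (a point): pocket 0 of the rack, counted from its -y end: the centre of a 56 mm hole, given at table level, where a shaker's underside rests; a shaker in it stands on the table and sticks out 52 mm above the sheet (its top face is at z = 34 mm)
- pocket1 (a point): pocket 1 of the rack, counted from its -y end: the centre of a 56 mm hole, given at table level, where a shaker's underside rests; a shaker in it stands on the table and sticks out 52 mm above the sheet (its top face is at z = 34 mm)
- pocket2 (a point): pocket 2 of the rack, counted from its -y end: the centre of a 56 mm hole, given at table level, where a shaker's underside rests; a shaker in it stands on the table and sticks out 52 mm above the sheet (its top face is at z = 34 mm)
- pocket3 (a point): pocket 3 of the rack, counted from its -y end: the centre of a 56 mm hole, given at table level, where a shaker's underside rests; a shaker in it stands on the table and sticks out 52 mm above the sheet (its top face is at z = 34 mm)
- pocket4 (a point): pocket 4 of the rack, counted from its -y end: the centre of a 56 mm hole, given at table level, where a shaker's underside rests; a shaker in it stands on the table and sticks out 52 mm above the sheet (its top face is at z = 34 mm)
- shaker_white: a glass spice shaker with white contents (one of two alike), closed round perforated steel cap, 86 mm tall, 43 to 48 mm across the body (up to 62 mm height) and 40 mm across the cap above it; origin at the centre of its underside, z up. It may start either in a pocket of the rack or out on the table, and stands on the table level (z = 0) in both cases
- shaker_red: a glass spice shaker with red contents, closed round perforated steel cap, 86 mm tall, 43 to 48 mm across the body (up to 62 mm height) and 40 mm across the cap above it; origin at the centre of its underside, z up. It may start either in a pocket of the rack or out on the table, and stands on the table level (z = 0) in both cases
- shaker_green: a glass spice shaker with green contents, closed round perforated steel cap, 86 mm tall, 43 to 48 mm across the body (up to 62 mm height) and 40 mm across the cap above it; origin at the centre of its underside, z up. It may start either in a pocket of the rack or out on the table, and stands on the table level (z = 0) in both cases
- shaker_white2: a glass spice shaker with white contents (one of two alike), closed round perforated steel cap, 86 mm tall, 43 to 48 mm across the body (up to 62 mm height) and 40 mm across the cap above it; origin at the centre of its underside, z up. It may start either in a pocket of the rack or out on the table, and stands on the table level (z = 0) in both cases
- jar: the open clear glass jar (a shaker glass without its cap), standing in one pocket of the rack: 74 mm tall, 46 mm across, neck 37 mm across outside; loose in its pocket by a few mm; origin at the centre of its underside, z up
- jar_mouth (a point): the centre of the jar's mouth, level with the top of its rim, 74 mm above the table; the opening is 32 mm across; z up
- funnel: the steel funnel, about 0.13 kg: origin at the centre of its spout's lower end, z up its axis. Spout 13 mm across at the tip, 18 mm at 45 mm up; cone to a bowl 76 mm across at 80 mm up; rim 88 mm across, 92 to 95 mm up. Black handle: a level bar along the funnel's -x axis from 48 to 128 mm off the axis, 12 mm wide (y), 15 mm tall, centred 101 mm above the tip
- funnel_grip (a point): the place to grip on the funnel's handle, from above with the fingers closing across its 12 mm width (the funnel's y axis): 90 mm along -x from the funnel's axis and 101 mm above the tip of its spout, at mid height of the bar
- stand: the fixed wire stand in which the funnel hangs by its rim: a ring 80 mm inside, 89 mm outside, top 100 mm above the table, on three legs spread to 114 mm at the foot; origin on the table under the ring. The spout's tip hangs 8 mm above the table; lift the funnel straight up, by 95 mm or more to be clear of the ring
- tub: bystander: small round tub of red contents with a white lid, 68 mm across, 56 mm tall; origin at the centre of its underside
- tin: bystander: food tin, 57 mm across, 72 mm tall; origin at the centre of its underside
- cap: bystander: the jar's perforated steel cap, 40 mm across, 24 mm tall, on the table; origin at the centre of its underside
Not all that is in view belongs to the job. Leave any orange look-alike of the stand alone. What is shaped like the shaker_red but blue is not meant.

How it is judged:
By the outcome, as a careful person would: the job done as asked, in the order asked, and still so for the second after the job is handed in, while the arm keeps its last pose, push and grip.
It also fails if it takes over 70 s, if anything falls off the work surface, if the arm or the gripper's body presses on something with over 40 N, if the wrist force passes 120 N, or if a joint passes its speed limit or range.

### The arm

A 6-joint arm with a two-finger parallel gripper is mounted at the origin on a cart in front of the work surface, level with it; the furniture and walls round the work are solid. World frame = base frame: x ahead of the robot, y to its left, z up, the work surface at z = 0. Lengths are in m, angles in rad, forces in N, time in s.
With the tool pointing down it reaches from about 0.375 to 0.9 m from the base axis. Payload 3.1 kg.
Tool frame: the origin (TCP) lies on the centre line of the jaws, within the pads' length; the fingertips stand 14 mm ahead of it and the grasp point (between the pads) lies 5 mm behind it; z points along the fingers, y is the line along which they close (so a half turn about z gives the same grasp; the last joint's range is limited). The gripper opens to 87 mm and grips with 3 to 60 N. Pads are 19 mm wide; open, the fingers measure 117 mm over their backs; the gripper's body (75 mm by 190 mm) begins 51 mm behind the grasp point.
Start: joints at [1.139, 0.527, 1.433, -0, 1.181, -0.178], TCP at [0.157, 0.605, 0.237] pointing down, gripper open.
Joint ranges: [-3.08, 3.08], [-0.75, 2.2], [0.22, 2.44], [-1.43, 4.57], [0, 2.65], [-2.85, 2.85]. Speed limits (rad/s): [2.79, 2.79, 3.14, 3.14, 3.14, 3.14].

### API

Orientations are given as a unit quaternion [x, y, z, w].
In Python, from rig import robot gives the robot as it stands.
- The arm moves only by the tool move_arm, never from a script. Its argument "commands" is a list of rows, each an object with "hand": the finger opening in cm, from 0 to 8.7; "travel": the shift along the tool's x, y, z in cm, a list of three; "twist": the turn, a rotation vector about the tool's x, y, z in degrees, a list of three. In form: [{"hand": hand, "travel": [dx, dy, dz], "twist": [wx, wy, wz]}, ...]. A call has 1 to 5 rows; each row shifts and turns the commanded pose from where the row before left it, along the tool's axes as they then stand; what a row does not reach is not made up. A row lasts 1/12 s, in which the tool goes at most 41.7 mm and 7.16 degrees, less where a joint would pass 70% of its speed; a pose out of reach is approached as far as the arm can. A call is refused whole if a number of a shift passes 4.17 or a number of a turn 7.16, either way. A call with a gripper value outside its range is refused whole. The fingers move at their own pace and stop on an object; "force" is the grip in N (left out, the last holds). Time passes only in rows, so rows that do not move let the fingers close. It gives the time, the measured TCP pose, the force, the opening and the grip force at its end, in the units of the state.
- robot.get_obs(): the state, without advancing time (a new reading comes with each control period).
- robot.camera(name): name is "scene" or "top" or "wrist"; returns a dict with "frame" (400x640x3 uint8, red, green, blue), "fov_y" (degrees; the focal length in pixels is half the picture's height over the tangent of half this angle, whatever the lens; pixels are square), "cx", "cy" (the principal point, pixels), "extrinsics" (4x4, takes a point from camera to world coordinates); the wrist camera has in their place "T_tool_cam" (4x4, takes a point from camera to tool coordinates, whose origin is the TCP and whose axes are the flange's). Camera axes: x right, y down, z forward; pixel columns grow to the right and rows downward; lengths in m; the calibration is good to about 2 mm. A picture is of the moment at which its call begins: read the wrist's pose just before it. There is no depth.
- robot.hand_in(): hands the job in; it is judged then, once.
The state is a dict: "time": time; "q": joint angles; "joint_velocities": joint speeds; "joint_torque": joint torques, N m; "position": TCP position; "tool_rot": TCP orientation; "ft_force": force on the tool from outside, world axes, zero at the start; "moment": the same for the moment, N m; "grip_width": finger opening in m; "grip_force": force on a finger pad.
Only numpy, scipy, OpenCV 4.12 (cv2) and the standard library are available. Lean on these libraries where they do the work, as an engineer would, in place of code of your own. Each camera call takes 0.05 s, during which the arm holds its last target. There are 200 camera calls.

## Working session

There is one attempt and no reset: what is moved stays moved. The work goes in short steps, Python scripts to look and compute and a tool call to move; the robot and the scene stay as the last step left them, time stands still between calls to the robot, and variables do not carry over. Pictures are saved under pics/ and viewed, at most 10 in all, crops included, and the job is handed in when it is done.

Besides the shell and the picture viewer there is one more tool, called after "Emit:" as name([rows], argument=value, ...), one row to a line, values as JSON. move_arm: Moves the arm, as the interface text tells. Its arguments: {"type":"object","properties":{"commands":{"type":"array"},"force":{"type":"number"}},"required":["commands"]}

```bash
ls; mkdir -p pics
python3 - <<'E'
from rig import robot
import cv2, numpy as np
o=robot.get_obs(); print(o)
for n in("scene","top"):
    c=robot.camera(n); cv2.imwrite(f"pics/{n}0.png",c["frame"][:,:,::-1]); print(n,c["fov_y"],c["cx"],c["cy"],np.round(c["extrinsics"],4).tolist())
E
```

```text
pics
{'time': 0.0, 'q': array([ 1.13850097e+00,  5.28440340e-01,  1.43388942e+00, -1.71315855e-05,
        1.18134685e+00, -1.78505717e-01]), 'joint_velocities': array([ 5.66781621e-05, -2.00292796e-04,  5.77009013e-04,  2.83088904e-04,
       -1.23134096e-04,  1.23002505e-03]), 'joint_torque': array([ 4.92776071e-04, -4.40044892e+01, -1.76591563e+01,  6.33544824e-02,
        5.83079411e-02, -1.74841193e-04]), 'position': array([0.15661013, 0.60435542, 0.23559154]), 'tool_rot': array([ 1.26551242e-01,  9.91959524e-01, -9.96140196e-04, -3.05741371e-04]), 'ft_force': array([-1.64050314, -0.58295596,  0.75238335]), 'moment': array([0.01862386, 0.03804548, 0.02295212]), 'grip_force': 0.0, 'grip_width': 0.0871009878604584}
scene 55.448462501769995 322.81008649530554 197.09112876847541 [[0.769, -0.4229, 0.4794, -0.0012], [-0.6391, -0.4909, 0.5921, -0.7979], [-0.015, -0.7617, -0.6478, 0.8498], [0.0, 0.0, 0.0, 1.0]]
top 50.70145091768798 313.6015365772747 197.13349019155316 [[-0.0122, -0.9904, 0.138, 0.3585], [-0.9997, 0.015, 0.0195, -0.1302], [-0.0213, -0.1377, -0.9902, 1.4429], [0.0, 0.0, 0.0, 1.0]]
```

View pics/scene0.png

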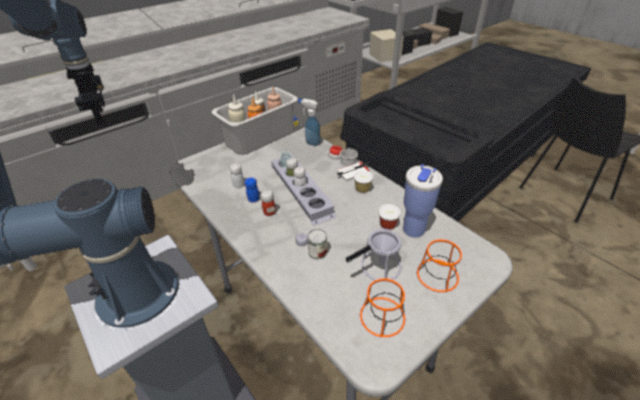

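View pics/top0.png

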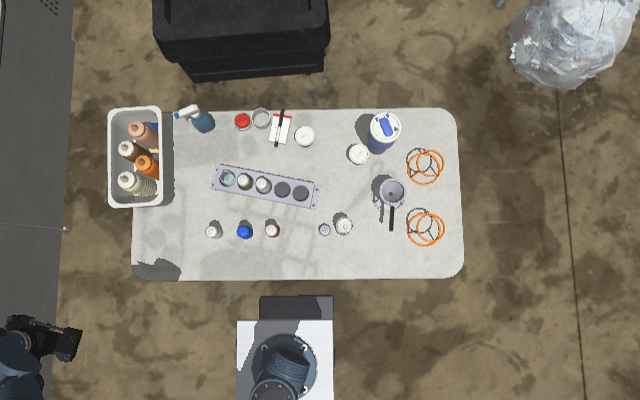

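The views show the rack with the jar at top-view (227,179), shakers at (245,181) and (263,185), and empty pockets at (282,190) and (301,193). White (212,230) and red (272,230) stand out on the table, with blue between them. The funnel is at (391,191), its handle pointing towards the robot. I'll zoom in and cast rays.

```bash
cat > h.py <<'E'
import numpy as np, cv2
from rig import robot
from scipy.spatial.transform import Rotation as R
def cam(n):
    o=robot.get_obs(); c=robot.camera(n)
    f=200/np.tan(np.radians(c["fov_y"])/2)
    if n=="wrist":
        T=np.eye(4); T[:3,:3]=R.from_quat(o["tool_rot"]).as_matrix(); T[:3,3]=o["position"]; T=T@c["T_tool_cam"]
    else: T=c["extrinsics"]
    return c["frame"][:,:,::-1].copy(),(f,c["cx"],c["cy"],T)
def ray(k,uv,z):
    f,cx,cy,T=k; d=T[:3,:3]@[(uv[0]-cx)/f,(uv[1]-cy)/f,1]; p=T[:3,3]
    return p+d*(z-p[2])/d[2]
def proj(k,P):
    f,cx,cy,T=k; q=T[:3,:3].T@(np.array(P)-T[:3,3]); return np.array([cx+f*q[0]/q[2],cy+f*q[1]/q[2]])
E
python3 - <<'E'
from h import *
im,k=cam("top")
cv2.imwrite("pics/t1.png",cv2.resize(im[150:250,200:360],None,fx=5,fy=5,interpolation=cv2.INTER_CUBIC))
for n,uv,z in [("jar",(227,179),.074),("s1",(245,181),.086),("s2",(263,185),.086),("p3",(282,190),.034),("p4",(301,193),.034),("white",(211.5,230.5),.086),("blue",(244.5,230.5),.086),("red",(271.5,230),.086),("cap",(324,229.5),.024),("tin",(343,226),.072),("funnel",(392,190),.1),("hend",(391,230),.109)]:
    print(n,np.round(ray(k,uv,z),3))
E
```

```text
jar [0.614 0.183 0.074]
s1 [0.604 0.12  0.086]
s2 [0.59  0.061 0.086]
p3 [0.581 0.004 0.034]
p4 [ 0.569 -0.06   0.034]
white [0.444 0.227 0.086]
blue [0.442 0.12  0.086]
red [0.443 0.033 0.086]
cap [ 0.446 -0.136  0.024]
tin [ 0.453 -0.198  0.072]
funnel [ 0.565 -0.356  0.1  ]
hend [ 0.436 -0.346  0.109]
```

View pics/t1.png

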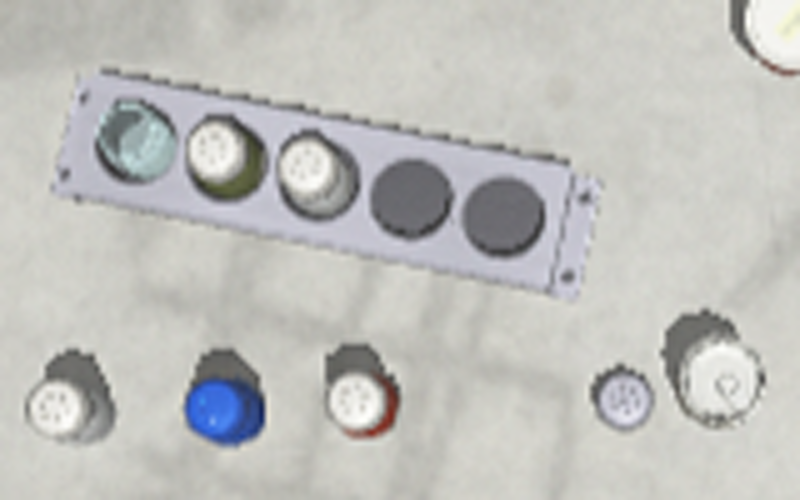

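Emit:
move_arm([
  {"hand": 8.7, "travel": [0, 0, 0], "twist": [0, 0, 7.1]},
  {"hand": 8.7, "travel": [0, 0, 0], "twist": [0, 0, 7.1]},
  {"hand": 8.7, "travel": [0, 0, 0], "twist": [0, 0, 7.1]},
  {"hand": 8.7, "travel": [0, 0, 0], "twist": [0, 0, 7.1]},
  {"hand": 8.7, "travel": [0, 0, 0], "twist": [0, 0, 7.1]},
])

```text
time: 0.57
position: [0.1568, 0.6047, 0.2361]
tool_rot: [0.426, 0.905, -0.0, -0.0]
ft_force: [0.3, -0.9, -0.5]
grip_width: 0.0869
grip_force: 0.0
```

Emit:
move_arm([
  {"hand": 8.7, "travel": [0, 0, 0], "twist": [0, 0, 7.1]},
  {"hand": 8.7, "travel": [0, 0, 0], "twist": [0, 0, 7.1]},
  {"hand": 8.7, "travel": [0, 0, 0], "twist": [0, 0, 7.1]},
  {"hand": 8.7, "travel": [0, 0, 0], "twist": [0, 0, 7.1]},
  {"hand": 8.7, "travel": [0, 0, 0], "twist": [0, 0, 7.1]},
])

```text
time: 0.98
position: [0.1567, 0.6047, 0.2361]
tool_rot: [0.681, 0.732, -0.0, 0.0]
ft_force: [-0.1, 0.3, 0.2]
grip_width: 0.0867
grip_force: 0.0
```

Emit:
move_arm([
  {"hand": 8.7, "travel": [0, 0, 0], "twist": [0, 0, 7.1]},
  {"hand": 8.7, "travel": [0, 0, 0], "twist": [0, 0, 7.1]},
  {"hand": 8.7, "travel": [-2.7, 2.9, 0], "twist": [0, 0, 0]},
  {"hand": 8.7, "travel": [-2.7, 2.9, 0], "twist": [0, 0, 0]},
  {"hand": 8.7, "travel": [-2.7, 2.9, 0], "twist": [0, 0, 0]},
])

```text
time: 1.4
position: [0.2289, 0.5094, 0.2361]
tool_rot: [0.764, 0.645, -0.0, 0.0]
ft_force: [0.2, 0.6, 0.3]
grip_width: 0.0873
grip_force: 0.0
```

Emit:
move_arm([
  {"hand": 8.7, "travel": [-2.7, 2.9, 0], "twist": [0, 0, 0]},
  {"hand": 8.7, "travel": [-2.7, 2.9, 0], "twist": [0, 0, 0]},
  {"hand": 8.7, "travel": [-2.7, 2.9, 0], "twist": [0, 0, 0]},
  {"hand": 8.7, "travel": [-2.7, 2.9, 0], "twist": [0, 0, 0]},
  {"hand": 8.7, "travel": [-2.7, 2.9, 0], "twist": [0, 0, 0]},
])

```text
time: 1.82
position: [0.3496, 0.3511, 0.2365]
tool_rot: [0.764, 0.645, -0.0, -0.0]
ft_force: [1.4, 0.5, 0.4]
grip_width: 0.0872
grip_force: 0.0
```

Emit:
move_arm([
  {"hand": 8.7, "travel": [-2.7, 2.9, 0], "twist": [0, 0, 0]},
  {"hand": 8.7, "travel": [-2.7, 2.9, 0], "twist": [0, 0, 0]},
  {"hand": 8.7, "travel": [-2.7, 2.9, 0], "twist": [0, 0, 0]},
  {"hand": 8.7, "travel": [0, 0, 0], "twist": [0, 0, 0]},
])

```text
time: 2.15
position: [0.4261, 0.2535, 0.2367]
tool_rot: [0.767, 0.642, 0.001, 0.002]
ft_force: [-0.7, 0.3, -0.2]
grip_width: 0.0869
grip_force: 0.0
```

Run:
```python
from h import *
im,k=cam("wrist"); cv2.imwrite("pics/w1.png",im)
o=robot.get_obs(); print(o["time"],o["position"],np.round(R.from_quat(o["tool_rot"]).as_matrix(),3).tolist())
print(k[3].round(3).tolist(), k[0])
for p in [(.444,.227,.086),(.443,.033,.086)]: print(proj(k,p))
```

```text
2.2 [0.42361379 0.25561957 0.236525  ] [[0.176, 0.984, 0.001], [0.984, -0.176, -0.0], [-0.0, 0.001, -1.0]]
[[0.984, -0.172, -0.041, 0.439], [-0.177, -0.951, -0.254, 0.322], [0.004, 0.257, -0.966, 0.386], [0.0, 0.0, 0.0, 1.0]] 322.11506918899045
[341.71394457 213.9718579 ]
[368.41130775 376.06082221]
```

View pics/w1.png

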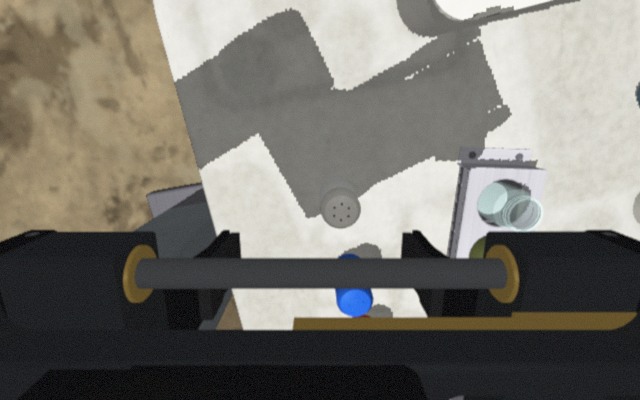

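The white shaker's cap is centred at about (341,208) and the jar's rim at about (524,212).

Run:
```python
from h import *
im,k=cam("wrist")
g=cv2.cvtColor(im,cv2.COLOR_BGR2GRAY)
c=cv2.HoughCircles(cv2.GaussianBlur(g,(3,3),0)[150:232,300:380],cv2.HOUGH_GRADIENT,1,30,param1=100,param2=12,minRadius=14,maxRadius=26)
print(c+[300,150,0])
for uv in [(341,208),(c[0,0,0]+300,c[0,0,1]+150)]: print(ray(k,uv,.086))
print("jar",ray(k,(524.5,212),.074)); 
imt,kt=cam("top"); print("white top",ray(kt,(211,231.4),.086)); print(robot.get_obs()["position"])
```

```text
[[[343.5        208.5         21.20000076]]]
[0.44140412 0.23552497 0.086     ]
[0.44370716 0.23459922 0.086     ]
jar [0.62354341 0.19501693 0.074     ]
white top [0.44091219 0.22889138 0.086     ]
[0.42078458 0.25793099 0.23627334]
```

Run:
```python
from h import *
for i in range(3):
    im,k=cam("wrist"); o=robot.get_obs(); print(o["position"])
g=cv2.cvtColor(im,cv2.COLOR_BGR2GRAY)
c=cv2.HoughCircles(cv2.GaussianBlur(g,(3,3),0)[150:232,300:380],cv2.HOUGH_GRADIENT,1,30,param1=100,param2=12,minRadius=14,maxRadius=26)
c=c[0,0]+[300,150,0]; print(c,ray(k,c,.086)); print(np.round(R.from_quat(o["tool_rot"]).as_matrix(),3).tolist())
cv2.imwrite("pics/c.png",np.hstack([cv2.resize(im[160:240,300:400],None,fx=4,fy=4),cv2.resize(im[170:250,460:560],None,fx=4,fy=4)]))
```

```text
[0.42018658 0.25857241 0.23629048]
[0.41991402 0.25901528 0.23633548]
[0.41982635 0.25926413 0.23640108]
[347.5 213.5  20. ] [0.4428929  0.23258863 0.086     ]
[[0.167, 0.986, -0.001], [0.986, -0.167, 0.0], [-0.0, -0.001, -1.0]]
```

View pics/c.png

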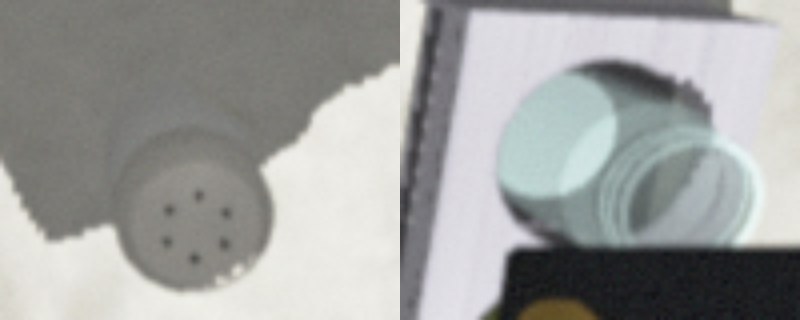

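The cap's centre, by its hole pattern, is at (349,217) and the jar's rim at about (531,219), now that the arm has settled.

Run:
```python
from h import *
im,k=cam("wrist"); o=robot.get_obs(); T=R.from_quat(o["tool_rot"]).as_matrix()
w=ray(k,(348.9,216.9),.086); print("white",w,"jar",ray(k,(531,219),.074)); print(o["position"],"tool delta",T.T@(w-o["position"])*100)
imt,kt=cam("top"); ims,ks=cam("scene")
# colour-mask the red content / pockets in top view
g=cv2.cvtColor(imt,cv2.COLOR_BGR2GRAY)
for u,v in[(282,189),(300,193)]:
    roi=(g[v-10:v+11,u-10:u+11]<125).astype(np.uint8); n,l,s,ce=cv2.connectedComponentsWithStats(roi); i=l[10,10]; uv=ce[i]+[u-10,v-10]
    print("pocket",uv,s[i],ray(kt,uv,.034))
# rack sheet mask
hsv=cv2.cvtColor(imt,cv2.COLOR_BGR2HSV); print(imt[201,265],imt[178,213+20],imt[225,180])
print("scene px of top guesses",[proj(ks,p).round(1).tolist() for p in [(.442,.23,.086),(.443,.033,.086)]])
cv2.imwrite("pics/sc.png",cv2.resize(ims[145:235,215:345],None,fx=6,fy=6,interpolation=cv2.INTER_CUBIC))
```

```text
white [0.44370665 0.22917309 0.086     ] jar [0.62606998 0.19198943 0.074     ]
[0.41985536 0.25936428 0.2364439 ] tool delta [-2.57707596  2.86514949 15.04284564]
pocket [281.9742268  189.43814433] [  2   3  17  16 194] [0.58267034 0.00419869 0.034     ]
pocket [300.40609137 193.14720812] [  3   3  16  15 197] [ 0.56901988 -0.0581331   0.034     ]
[218 223 223] [194 194 171] [198 203 206]
scene px of top guesses [[234.7, 165.2], [266.4, 192.7]]
```

View pics/sc.png

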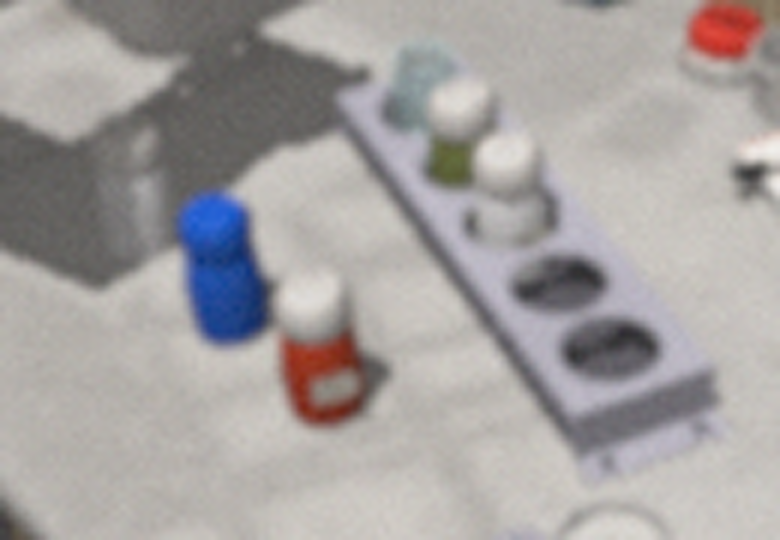

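Two readings agree: white is at (0.4437, 0.229). The pockets are 63.8 mm apart, and extrapolating four pitches predicts the jar where I measured it. Moving over the white shaker.

Emit:
move_arm([
  {"hand": 8.7, "travel": [-2.6, 2.9, 0], "twist": [0, 0, 2.5]},
  {"hand": 8.7, "travel": [0, 0, 3], "twist": [0, 0, 0]},
  {"hand": 8.7, "travel": [0, 0, 3], "twist": [0, 0, 0]},
  {"hand": 8.7, "travel": [0, 0, 0], "twist": [0, 0, 0]},
  {"hand": 8.7, "travel": [0, 0, 0], "twist": [0, 0, 0]},
])

```text
time: 3.02
position: [0.4437, 0.2279, 0.1756]
tool_rot: [0.778, 0.628, -0.002, -0.001]
ft_force: [-0.5, -0.0, -0.1]
grip_width: 0.0869
grip_force: 0.0
```

Emit:
move_arm([
  {"hand": 8.7, "travel": [0, 0, 0], "twist": [0, 0, 0]},
  {"hand": 8.7, "travel": [0, 0, 0], "twist": [0, 0, 0]},
  {"hand": 8.7, "travel": [0, 0, 0], "twist": [0, 0, 0]},
  {"hand": 8.7, "travel": [0, 0, 0], "twist": [0, 0, 0]},
])

```text
time: 3.35
position: [0.4458, 0.2282, 0.1778]
tool_rot: [0.778, 0.628, 0.001, 0.001]
ft_force: [-1.0, -0.2, 1.1]
grip_width: 0.0871
grip_force: 0.0
```

```bash
cat >> h.py <<'E'
def delta(p):
    o=robot.get_obs(); T=R.from_quat(o["tool_rot"]).as_matrix()
    print("t",round(o["time"],2),"pos",o["position"].round(4),"yang",np.degrees(np.arctan2(T[1,1],T[0,1])).round(2),"zax",T[:,2].round(4),"w",round(o["grip_width"],4),"gf",round(o["grip_force"],1),"ft",o["ft_force"].round(1),"-> tool cm",(T.T@(np.array(p)-o["position"])*100).round(2))
E
python3 -c "
from h import *
delta((.4437,.229,.053))"
```

```text
t 3.35 pos [0.4458 0.2282 0.1778] yang -12.21 zax [ 2.6e-03  7.0e-04 -1.0e+00] w 0.0871 gf 0.0 ft [-1.  -0.2  1.1] -> tool cm [ 0.02 -0.25 12.48]
```

Emit:
move_arm([
  {"hand": 8.7, "travel": [0, -0.1, 3.1], "twist": [0, 0, 0]},
  {"hand": 8.7, "travel": [0, 0, 3.1], "twist": [0, 0, 0]},
  {"hand": 8.7, "travel": [0, 0, 3.1], "twist": [0, 0, 0]},
  {"hand": 8.7, "travel": [0, 0, 2.0], "twist": [0, 0, 0]},
  {"hand": 8.7, "travel": [0, 0, 1.0], "twist": [0, 0, 0]},
])

```text
time: 3.77
position: [0.4433, 0.2277, 0.0518]
tool_rot: [0.778, 0.628, -0.001, -0.001]
ft_force: [-0.1, -0.1, -0.3]
grip_width: 0.0869
grip_force: 0.0
```

Emit:
move_arm([
  {"hand": 8.7, "travel": [0, 0, 0], "twist": [0, 0, 0]},
  {"hand": 8.7, "travel": [0, 0, 0], "twist": [0, 0, 0]},
  {"hand": 8.7, "travel": [0, 0, 0], "twist": [0, 0, 0]},
])

```text
time: 4.02
position: [0.4453, 0.2283, 0.0548]
tool_rot: [0.778, 0.628, 0.001, 0.001]
ft_force: [-0.8, -0.5, 0.4]
grip_width: 0.0868
grip_force: 0.0
```

Emit:
move_arm([
  {"hand": 4, "travel": [0, 0, 0], "twist": [0, 0, 0]},
  {"hand": 4, "travel": [0, 0, 0], "twist": [0, 0, 0]},
  {"hand": 4, "travel": [0, 0, 0], "twist": [0, 0, 0]},
  {"hand": 4, "travel": [0, 0, 0], "twist": [0, 0, 0]},
  {"hand": 4, "travel": [0, 0, 0], "twist": [0, 0, 0]},
], force=15)

```text
time: 4.43
position: [0.4444, 0.228, 0.0539]
tool_rot: [0.778, 0.628, 0.0, 0.0]
ft_force: [0.9, -0.0, -0.7]
grip_width: 0.0613
grip_force: 0.0
```

Emit:
move_arm([
  {"hand": 4, "travel": [0, 0, 0], "twist": [0, 0, 0]},
  {"hand": 4, "travel": [0, 0, 0], "twist": [0, 0, 0]},
  {"hand": 4, "travel": [0, 0, 0], "twist": [0, 0, 0]},
  {"hand": 4, "travel": [0, 0, 0], "twist": [0, 0, 0]},
])

```text
time: 4.77
position: [0.4437, 0.2279, 0.0535]
tool_rot: [0.778, 0.628, -0.001, -0.0]
ft_force: [-1.0, 0.0, 0.5]
grip_width: 0.0428
grip_force: 15.0
```

```bash
python3 -c "
from h import *
delta((.5827,.0042,.053))"
```

```text
t 4.77 pos [0.4437 0.2279 0.0535] yang -12.24 zax [-1.1e-03 -2.0e-04 -1.0e+00] w 0.0428 gf 15.0 ft [-1.   0.   0.5] -> tool cm [-18.91  18.33   0.04]
```

Emit:
move_arm([
  {"hand": 4, "travel": [0, 0, -1.0], "twist": [0, 0, 0]},
  {"hand": 4, "travel": [0, 0, -2.5], "twist": [0, 0, 0]},
  {"hand": 4, "travel": [0, 0, -3], "twist": [0, 0, 0]},
  {"hand": 4, "travel": [0, 0, -2.5], "twist": [0, 0, 0]},
  {"hand": 4, "travel": [0, 0, -1.5], "twist": [0, 0, 0]},
], force=20)

```text
time: 5.18
position: [0.4453, 0.2282, 0.1615]
tool_rot: [0.778, 0.628, 0.002, 0.001]
ft_force: [0.7, 0.0, -1.5]
grip_width: 0.0422
grip_force: 20.0
```

Emit:
move_arm([
  {"hand": 4, "travel": [-1.5, 1.5, 0], "twist": [0, 0, 0]},
  {"hand": 4, "travel": [-2.5, 2.4, 0], "twist": [0, 0, 0]},
  {"hand": 4, "travel": [-2.5, 2.4, 0], "twist": [0, 0, 0]},
  {"hand": 4, "travel": [-2.5, 2.4, 0], "twist": [0, 0, 0]},
  {"hand": 4, "travel": [-2.5, 2.4, 0], "twist": [0, 0, 0]},
])

```text
time: 5.6
position: [0.5288, 0.0907, 0.1592]
tool_rot: [0.778, 0.628, 0.0, 0.0]
ft_force: [0.4, 0.5, -1.1]
grip_width: 0.0426
grip_force: 20.0
```

Emit:
move_arm([
  {"hand": 4, "travel": [-2.5, 2.4, 0], "twist": [0, 0, 0]},
  {"hand": 4, "travel": [-2.5, 2.4, 0], "twist": [0, 0, 0]},
  {"hand": 4, "travel": [-1.5, 1.5, 0], "twist": [0, 0, 0]},
  {"hand": 4, "travel": [-0.9, 0.9, 0], "twist": [0, 0, 0]},
  {"hand": 4, "travel": [0, 0, 0], "twist": [0, 0, 0]},
])

```text
time: 6.02
position: [0.5847, 0.002, 0.1589]
tool_rot: [0.779, 0.627, 0.001, 0.001]
ft_force: [0.7, 0.6, -1.5]
grip_width: 0.0423
grip_force: 20.0
```

Emit:
move_arm([
  {"hand": 4, "travel": [0, 0, 0], "twist": [0, 0, 0]},
  {"hand": 4, "travel": [0, 0, 0], "twist": [0, 0, 0]},
  {"hand": 4, "travel": [0, 0, 0], "twist": [0, 0, 0]},
  {"hand": 4, "travel": [0, 0, 0], "twist": [0, 0, 0]},
  {"hand": 4, "travel": [0, 0, 0], "twist": [0, 0, 0]},
])

```text
time: 6.43
position: [0.5824, 0.0056, 0.1586]
tool_rot: [0.778, 0.628, -0.0, -0.0]
ft_force: [-0.0, 1.2, -0.9]
grip_width: 0.0426
grip_force: 20.0
```

Run:
```python
from h import *
im,k=cam("wrist"); t=(.5827,.0042,.053); delta(t)
for i in range(4): robot.camera("top")
delta(t)
a=[proj(k,(x,y,.034)).round(0).tolist() for x,y in [(.5827,.0042),(.569,-.058)]]; print(a)
imt,kt=cam("top"); ims,ks=cam("scene"); delta(t)
A=cv2.resize(im,(480,300)); B=cv2.resize(imt[160:220,250:330],(320,240),interpolation=cv2.INTER_CUBIC); C=cv2.resize(ims[130:210,250:357],(320,240),interpolation=cv2.INTER_CUBIC)
o=np.zeros((480,800,3),np.uint8); o[:300,:480]=A; o[:240,480:]=B; o[240:480,480:]=C; cv2.imwrite("pics/p.png",o)
```

```text
t 6.48 pos [0.5826 0.0054 0.1586] yang -12.17 zax [-3.e-04  1.e-04 -1.e+00] w 0.0426 gf 20.0 ft [ 0.8 -0.6 -2. ] -> tool cm [-0.11  0.04 10.56]
t 6.68 pos [0.5829 0.0047 0.1586] yang -12.22 zax [-0.  0. -1.] w 0.0424 gf 20.0 ft [ 0.4 -0.1 -1.3] -> tool cm [-5.000e-02 -1.000e-02  1.056e+01]
[[320.0, 199.0], [320.0, 266.0]]
t 6.78 pos [0.583  0.0045 0.1586] yang -12.24 zax [ 1.e-04 -0.e+00 -1.e+00] w 0.0426 gf 20.0 ft [ 0.3 -0.1 -0.8] -> tool cm [-0.03 -0.03 10.56]
```

View pics/p.png

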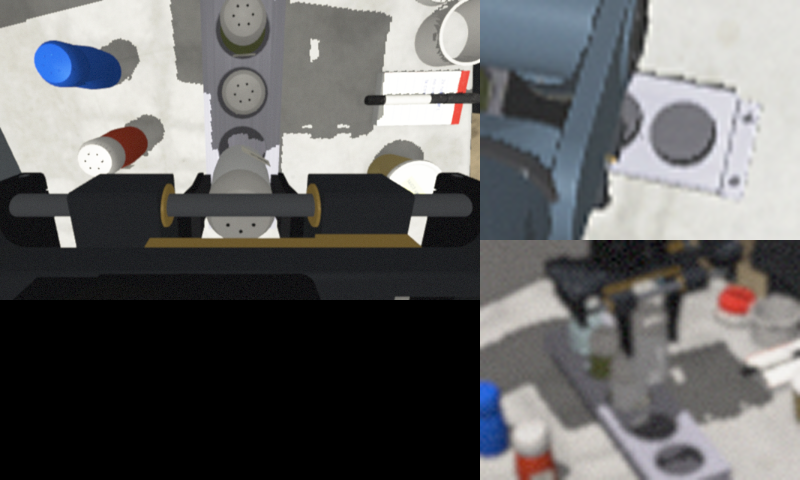

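The shaker hangs over pocket 3. The red shaker's cap is at (129,213) in full wrist pixels. Lowering, slowing at the end.

Emit:
move_arm([
  {"hand": 4, "travel": [0, 0, 1.5], "twist": [0, 0, 0]},
  {"hand": 4, "travel": [0, 0, 1.5], "twist": [0, 0, 0]},
  {"hand": 4, "travel": [0, 0, 1.5], "twist": [0, 0, 0]},
  {"hand": 4, "travel": [0, 0, 1], "twist": [0, 0, 0]},
  {"hand": 4, "travel": [0, 0, 0], "twist": [0, 0, 0]},
])

```text
time: 7.2
position: [0.5815, 0.0046, 0.1014]
tool_rot: [0.779, 0.628, -0.002, -0.002]
ft_force: [-0.9, -0.5, -1.3]
grip_width: 0.0427
grip_force: 20.0
```

Emit:
move_arm([
  {"hand": 4, "travel": [0, 0, 1], "twist": [0, 0, 0]},
  {"hand": 4, "travel": [0, 0, 1], "twist": [0, 0, 0]},
  {"hand": 4, "travel": [0, 0, 1], "twist": [0, 0, 0]},
  {"hand": 4, "travel": [0, 0, 0.8], "twist": [0, 0, 0]},
  {"hand": 4, "travel": [0, 0, 0.5], "twist": [0, 0, 0]},
])

```text
time: 7.62
position: [0.5825, 0.0046, 0.0593]
tool_rot: [0.778, 0.628, -0.001, -0.001]
ft_force: [0.5, -0.2, -1.1]
grip_width: 0.0425
grip_force: 20.0
```

Emit:
move_arm([
  {"hand": 4, "travel": [0, 0, 0.2], "twist": [0, 0, 0]},
  {"hand": 4, "travel": [0, 0, 0.1], "twist": [0, 0, 0]},
  {"hand": 4, "travel": [0, 0, 0.1], "twist": [0, 0, 0]},
  {"hand": 4, "travel": [0, 0, 0.1], "twist": [0, 0, 0]},
  {"hand": 4, "travel": [0, 0, 0], "twist": [0, 0, 0]},
])

```text
time: 8.03
position: [0.5832, 0.0044, 0.0558]
tool_rot: [0.778, 0.628, 0.0, 0.0]
ft_force: [0.0, -0.1, -1.8]
grip_width: 0.0423
grip_force: 20.0
```

Run:
```python
from h import *
im,k=cam("wrist"); delta((.5827,.0042,.0535)); robot.camera("top");robot.camera("top");delta((.5827,.0042,.0535))
imt,kt=cam("top"); print("red top",ray(kt,(270.6,230),.086))
# red contents mask in the wrist view is for later
```

```text
t 8.08 pos [0.5832 0.0044 0.0558] yang -12.24 zax [ 6.e-04 -1.e-04 -1.e+00] w 0.0425 gf 20.0 ft [-0.3  0.2 -1.3] -> tool cm [-0.03 -0.05  0.23]
t 8.18 pos [0.5832 0.0044 0.0559] yang -12.24 zax [ 6.e-04 -1.e-04 -1.e+00] w 0.0427 gf 20.0 ft [-0.2  0.4 -1.9] -> tool cm [-0.03 -0.04  0.24]
red top [0.44282403 0.03615247 0.086     ]
```

Emit:
move_arm([
  {"hand": 4, "travel": [0, 0, 0.1], "twist": [0, 0, 0]},
  {"hand": 4, "travel": [0, 0, 0.05], "twist": [0, 0, 0]},
  {"hand": 4, "travel": [0, 0, 0.05], "twist": [0, 0, 0]},
  {"hand": 4, "travel": [0, 0, 0], "twist": [0, 0, 0]},
  {"hand": 4, "travel": [0, 0, 0], "twist": [0, 0, 0]},
])

```text
time: 8.65
position: [0.583, 0.0045, 0.0535]
tool_rot: [0.778, 0.628, -0.0, -0.0]
ft_force: [-0.0, 0.2, -1.1]
grip_width: 0.0423
grip_force: 20.0
```

Emit:
move_arm([
  {"hand": 4, "travel": [0, 0, 0.05], "twist": [0, 0, 0]},
  {"hand": 4, "travel": [0, 0, 0], "twist": [0, 0, 0]},
  {"hand": 4, "travel": [0, 0, 0], "twist": [0, 0, 0]},
])

```text
time: 8.9
position: [0.583, 0.0045, 0.0535]
tool_rot: [0.778, 0.628, 0.0, 0.0]
ft_force: [-1.1, 0.9, 3.3]
grip_width: 0.0424
grip_force: 20.0
```

Contact is light (3 N). Releasing and rising.

Emit:
move_arm([
  {"hand": 8.7, "travel": [0, 0, 0], "twist": [0, 0, 0]},
  {"hand": 8.7, "travel": [0, 0, 0], "twist": [0, 0, 0]},
  {"hand": 8.7, "travel": [0, 0, 0], "twist": [0, 0, 0]},
  {"hand": 8.7, "travel": [0, 0, 0], "twist": [0, 0, 0]},
  {"hand": 8.7, "travel": [0, 0, -0.5], "twist": [0, 0, 0]},
])

```text
time: 9.32
position: [0.5823, 0.0045, 0.0573]
tool_rot: [0.778, 0.628, -0.001, -0.001]
ft_force: [0.3, 0.4, -0.0]
grip_width: 0.0682
grip_force: 0.0
```

Emit:
move_arm([
  {"hand": 8.7, "travel": [0, 0, -2], "twist": [0, 0, 0]},
  {"hand": 8.7, "travel": [0, 0, -3], "twist": [0, 0, 0]},
  {"hand": 8.7, "travel": [0, 0, -4], "twist": [0, 0, 0]},
  {"hand": 8.7, "travel": [0, 0, -3.5], "twist": [0, 0, 0]},
  {"hand": 8.7, "travel": [0, 0, -2], "twist": [0, 0, 0]},
])

```text
time: 9.73
position: [0.5848, 0.0042, 0.2075]
tool_rot: [0.778, 0.628, 0.002, 0.002]
ft_force: [0.7, -0.0, -0.3]
grip_width: 0.0866
grip_force: 0.0
```

```bash
python3 -c "
from h import *
delta((.4428,.0362,.054))"
```

```text
t 9.73 pos [0.5848 0.0042 0.2075] yang -12.24 zax [ 0.0063 -0.0011 -1.    ] w 0.0866 gf 0.0 ft [ 0.7 -0.  -0.3] -> tool cm [  0.11 -14.65  15.25]
```

Emit:
move_arm([
  {"hand": 8.7, "travel": [0.7, -2.9, -0.7], "twist": [0, 0, 0]},
  {"hand": 8.7, "travel": [0.7, -2.9, -0.7], "twist": [0, 0, 0]},
  {"hand": 8.7, "travel": [0.7, -2.9, -0.7], "twist": [0, 0, 0]},
  {"hand": 8.7, "travel": [0.7, -2.9, -0.7], "twist": [0, 0, 0]},
  {"hand": 8.7, "travel": [0, -1, 0], "twist": [0, 0, 0]},
])

```text
time: 10.15
position: [0.4616, 0.0604, 0.232]
tool_rot: [0.778, 0.628, -0.001, -0.001]
ft_force: [-0.1, -0.3, 0.5]
grip_width: 0.0867
grip_force: 0.0
```

Emit:
move_arm([
  {"hand": 8.7, "travel": [0, 0, 0], "twist": [0, 0, 0]},
  {"hand": 8.7, "travel": [0, 0, 0], "twist": [0, 0, 0]},
  {"hand": 8.7, "travel": [0, 0, 0], "twist": [0, 0, 0]},
  {"hand": 8.7, "travel": [0, 0, 0], "twist": [0, 0, 0]},
  {"hand": 8.7, "travel": [0, 0, 0], "twist": [0, 0, 0]},
])

```text
time: 10.57
position: [0.4671, 0.0579, 0.2307]
tool_rot: [0.779, 0.627, 0.0, 0.0]
ft_force: [-0.8, -0.3, 0.8]
grip_width: 0.0872
grip_force: 0.0
```

Run:
```python
from h import *
for i in range(4): robot.camera("top")
im,k=cam("wrist"); p=proj(k,(.4428,.0362,.086)); print(p); u,v=p.round().astype(int)
r=im[v-40:v+30,u-45:u+45]; hsv=cv2.cvtColor(r,cv2.COLOR_BGR2HSV)
m=((hsv[...,1]<40)&(hsv[...,2]>195)).astype(np.uint8)  # cap
cv2.imwrite("pics/r.png",np.hstack([cv2.resize(r,None,fx=4,fy=4),cv2.resize(cv2.merge([m*255]*3),None,fx=4,fy=4)]))
print(u,v); delta((.4428,.0362,.054))
```

```text
[300.59936965 219.66108332]
301 220
t 10.82 pos [0.466  0.0583 0.2308] yang -12.26 zax [-3.e-04 -0.e+00 -1.e+00] w 0.0868 gf 0.0 ft [-0.1  0.8  0.1] -> tool cm [-2.66 -1.79 17.68]
```

View pics/r.png

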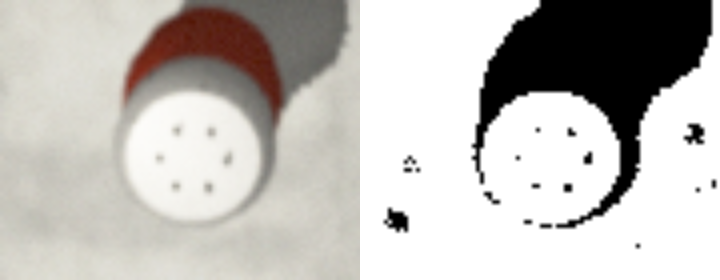

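The red cap's centre is at full-image pixel (304,219), about 3 mm from the top-view estimate.

Run:
```python
from h import *
im,k=cam("wrist"); p=ray(k,(304.1,219),.086); print(p); p[2]=.0535; delta(p)
```

```text
[0.44610703 0.03615089 0.086     ]
t 10.87 pos [0.466  0.0584 0.2309] yang -12.25 zax [-3.e-04  0.e+00 -1.e+00] w 0.087 gf 0.0 ft [-0.3 -0.4 -0.2] -> tool cm [-2.6  -1.46 17.74]
```

Emit:
move_arm([
  {"hand": 8.7, "travel": [-2.6, -1.5, 0], "twist": [0, 0, 0]},
  {"hand": 8.7, "travel": [0, 0, 2.5], "twist": [0, 0, 0]},
  {"hand": 8.7, "travel": [0, 0, 3], "twist": [0, 0, 0]},
  {"hand": 8.7, "travel": [0, 0, 1.5], "twist": [0, 0, 0]},
  {"hand": 8.7, "travel": [0, 0, 0], "twist": [0, 0, 0]},
])

```text
time: 11.28
position: [0.4434, 0.0364, 0.1586]
tool_rot: [0.779, 0.628, -0.002, -0.003]
ft_force: [-0.3, -0.2, 0.4]
grip_width: 0.087
grip_force: 0.0
```

Emit:
move_arm([
  {"hand": 8.7, "travel": [0, 0, 0], "twist": [0, 0, 0]},
  {"hand": 8.7, "travel": [0, 0, 0], "twist": [0, 0, 0]},
  {"hand": 8.7, "travel": [0, 0, 0], "twist": [0, 0, 0]},
  {"hand": 8.7, "travel": [0, 0, 0], "twist": [0, 0, 0]},
  {"hand": 8.7, "travel": [0, 0, 0], "twist": [0, 0, 0]},
])

```text
time: 11.7
position: [0.4463, 0.0363, 0.1619]
tool_rot: [0.778, 0.628, 0.001, 0.001]
ft_force: [-0.1, -0.1, 0.6]
grip_width: 0.0871
grip_force: 0.0
```

```bash
python3 -c "
from h import *
delta((.446,.0362,.0535))"
```

```text
t 11.7 pos [0.4463 0.0363 0.1619] yang -12.23 zax [ 2.1e-03 -4.0e-04 -1.0e+00] w 0.0871 gf 0.0 ft [-0.1 -0.1  0.6] -> tool cm [-0.02 -0.05 10.84]
```

Emit:
move_arm([
  {"hand": 8.7, "travel": [0, 0, 2.5], "twist": [0, 0, 0]},
  {"hand": 8.7, "travel": [0, 0, 3], "twist": [0, 0, 0]},
  {"hand": 8.7, "travel": [0, 0, 3], "twist": [0, 0, 0]},
  {"hand": 8.7, "travel": [0, 0, 1.5], "twist": [0, 0, 0]},
  {"hand": 8.7, "travel": [0, 0, 0.7], "twist": [0, 0, 0]},
])

```text
time: 12.12
position: [0.4449, 0.0364, 0.0525]
tool_rot: [0.778, 0.628, -0.001, -0.001]
ft_force: [0.1, -0.8, 0.1]
grip_width: 0.0869
grip_force: 0.0
```

Emit:
move_arm([
  {"hand": 8.7, "travel": [0, 0, 0], "twist": [0, 0, 0]},
  {"hand": 8.7, "travel": [0, 0, 0], "twist": [0, 0, 0]},
  {"hand": 8.7, "travel": [0, 0, 0], "twist": [0, 0, 0]},
])

```text
time: 12.37
position: [0.4465, 0.0362, 0.0551]
tool_rot: [0.778, 0.628, 0.001, 0.001]
ft_force: [0.1, 0.4, -1.0]
grip_width: 0.0869
grip_force: 0.0
```

Emit:
move_arm([
  {"hand": 4, "travel": [0, 0, 0], "twist": [0, 0, 0]},
  {"hand": 4, "travel": [0, 0, 0], "twist": [0, 0, 0]},
  {"hand": 4, "travel": [0, 0, 0], "twist": [0, 0, 0]},
  {"hand": 4, "travel": [0, 0, 0], "twist": [0, 0, 0]},
  {"hand": 4, "travel": [0, 0, 0], "twist": [0, 0, 0]},
], force=15)

```text
time: 12.78
position: [0.4458, 0.0363, 0.0544]
tool_rot: [0.778, 0.628, 0.0, 0.0]
ft_force: [0.7, 0.3, 0.2]
grip_width: 0.0616
grip_force: 0.0
```

Emit:
move_arm([
  {"hand": 4, "travel": [0, 0, 0], "twist": [0, 0, 0]},
  {"hand": 4, "travel": [0, 0, 0], "twist": [0, 0, 0]},
  {"hand": 4, "travel": [0, 0, 0], "twist": [0, 0, 0]},
  {"hand": 4, "travel": [0, 0, 0], "twist": [0, 0, 0]},
  {"hand": 4, "travel": [0, 0, 0], "twist": [0, 0, 0]},
])

```text
time: 13.2
position: [0.4455, 0.0363, 0.054]
tool_rot: [0.778, 0.628, -0.0, -0.0]
ft_force: [0.3, 0.2, 1.1]
grip_width: 0.0443
grip_force: 15.0
```

```bash
python3 -c "
from h import *
delta((.569,-.0581,.0535))"
```

```text
t 13.2 pos [0.4455 0.0363 0.054 ] yang -12.24 zax [-4.e-04  1.e-04 -1.e+00] w 0.0443 gf 15.0 ft [0.3 0.2 1.1] -> tool cm [-6.61 14.07  0.05]
```

Emit:
move_arm([
  {"hand": 4, "travel": [0, 0, -1.0], "twist": [0, 0, 0]},
  {"hand": 4, "travel": [0, 0, -2.5], "twist": [0, 0, 0]},
  {"hand": 4, "travel": [0, 0, -3], "twist": [0, 0, 0]},
  {"hand": 4, "travel": [0, 0, -2.5], "twist": [0, 0, 0]},
  {"hand": 4, "travel": [0, 0, -1.5], "twist": [0, 0, 0]},
], force=20)

```text
time: 13.62
position: [0.4463, 0.0362, 0.1611]
tool_rot: [0.778, 0.628, 0.001, 0.001]
ft_force: [1.2, -0.7, -0.8]
grip_width: 0.0447
grip_force: 20.0
```

Emit:
move_arm([
  {"hand": 4, "travel": [-1, 2, 0], "twist": [0, 0, 0]},
  {"hand": 4, "travel": [-1.6, 3.4, 0], "twist": [0, 0, 0]},
  {"hand": 4, "travel": [-1.6, 3.4, 0], "twist": [0, 0, 0]},
  {"hand": 4, "travel": [-1.4, 3.2, 0], "twist": [0, 0, 0]},
  {"hand": 4, "travel": [-1, 2.05, 0], "twist": [0, 0, 0]},
])

```text
time: 14.03
position: [0.5722, -0.0603, 0.1592]
tool_rot: [0.779, 0.627, 0.001, 0.002]
ft_force: [0.2, 0.1, -2.0]
grip_width: 0.0444
grip_force: 20.0
```

Emit:
move_arm([
  {"hand": 4, "travel": [0, 0, 0], "twist": [0, 0, 0]},
  {"hand": 4, "travel": [0, 0, 0], "twist": [0, 0, 0]},
  {"hand": 4, "travel": [0, 0, 0], "twist": [0, 0, 0]},
  {"hand": 4, "travel": [0, 0, 0], "twist": [0, 0, 0]},
  {"hand": 4, "travel": [0, 0, 0], "twist": [0, 0, 0]},
])

```text
time: 14.45
position: [0.5676, -0.057, 0.1588]
tool_rot: [0.778, 0.628, -0.0, -0.001]
ft_force: [-0.4, 0.0, -1.6]
grip_width: 0.0451
grip_force: 20.0
```

Emit:
move_arm([
  {"hand": 4, "travel": [0, 0, 0], "twist": [0, 0, 0]},
  {"hand": 4, "travel": [0, 0, 0], "twist": [0, 0, 0]},
  {"hand": 4, "travel": [0, 0, 0], "twist": [0, 0, 0]},
  {"hand": 4, "travel": [0, 0, 0], "twist": [0, 0, 0]},
  {"hand": 4, "travel": [0, 0, 0], "twist": [0, 0, 0]},
])

```text
time: 14.87
position: [0.5689, -0.0579, 0.1592]
tool_rot: [0.778, 0.628, 0.0, 0.0]
ft_force: [-0.3, 0.2, -0.7]
grip_width: 0.0447
grip_force: 20.0
```

```bash
python3 -c "
from h import *
delta((.569,-.0581,.054))"
```

```text
t 14.87 pos [ 0.5689 -0.0579  0.1592] yang -12.23 zax [ 2.e-04 -0.e+00 -1.e+00] w 0.0447 gf 20.0 ft [-0.3  0.2 -0.7] -> tool cm [-2.000e-02  1.000e-02  1.052e+01]
```

Emit:
move_arm([
  {"hand": 4, "travel": [0, 0, 1.5], "twist": [0, 0, 0]},
  {"hand": 4, "travel": [0, 0, 1.5], "twist": [0, 0, 0]},
  {"hand": 4, "travel": [0, 0, 1.5], "twist": [0, 0, 0]},
  {"hand": 4, "travel": [0, 0, 1], "twist": [0, 0, 0]},
  {"hand": 4, "travel": [0, 0, 0], "twist": [0, 0, 0]},
])

```text
time: 15.28
position: [0.5675, -0.0576, 0.102]
tool_rot: [0.778, 0.628, -0.001, -0.002]
ft_force: [-0.3, 0.1, -1.9]
grip_width: 0.0442
grip_force: 20.0
```

Emit:
move_arm([
  {"hand": 4, "travel": [0, 0, 1], "twist": [0, 0, 0]},
  {"hand": 4, "travel": [0, 0, 1], "twist": [0, 0, 0]},
  {"hand": 4, "travel": [0, 0, 1], "twist": [0, 0, 0]},
  {"hand": 4, "travel": [0, 0, 0.8], "twist": [0, 0, 0]},
  {"hand": 4, "travel": [0, 0, 0.5], "twist": [0, 0, 0]},
])

```text
time: 15.7
position: [0.5684, -0.0578, 0.0598]
tool_rot: [0.778, 0.628, -0.0, -0.001]
ft_force: [-0.7, 0.2, -1.4]
grip_width: 0.0445
grip_force: 20.0
```

Emit:
move_arm([
  {"hand": 4, "travel": [0, 0, 0.2], "twist": [0, 0, 0]},
  {"hand": 4, "travel": [0, 0, 0.1], "twist": [0, 0, 0]},
  {"hand": 4, "travel": [0, 0, 0.1], "twist": [0, 0, 0]},
  {"hand": 4, "travel": [0, 0, 0.1], "twist": [0, 0, 0]},
  {"hand": 4, "travel": [0, 0, 0], "twist": [0, 0, 0]},
])

```text
time: 16.12
position: [0.5692, -0.058, 0.0562]
tool_rot: [0.778, 0.628, 0.0, 0.0]
ft_force: [-0.6, 1.0, -1.2]
grip_width: 0.0445
grip_force: 20.0
```

Emit:
move_arm([
  {"hand": 4, "travel": [0, 0, 0.05], "twist": [0, 0, 0]},
  {"hand": 4, "travel": [0, 0, 0.05], "twist": [0, 0, 0]},
  {"hand": 4, "travel": [0, 0, 0], "twist": [0, 0, 0]},
  {"hand": 4, "travel": [0, 0, 0], "twist": [0, 0, 0]},
])

```text
time: 16.45
position: [0.569, -0.058, 0.0551]
tool_rot: [0.778, 0.628, 0.0, 0.0]
ft_force: [-1.2, 0.3, -1.6]
grip_width: 0.0446
grip_force: 20.0
```

Emit:
move_arm([
  {"hand": 4, "travel": [0, 0, 0.05], "twist": [0, 0, 0]},
  {"hand": 4, "travel": [0, 0, 0.05], "twist": [0, 0, 0]},
  {"hand": 4, "travel": [0, 0, 0], "twist": [0, 0, 0]},
  {"hand": 4, "travel": [0, 0, 0], "twist": [0, 0, 0]},
])

```text
time: 16.78
position: [0.569, -0.058, 0.0541]
tool_rot: [0.778, 0.628, 0.0, 0.0]
ft_force: [0.3, -0.4, -0.7]
grip_width: 0.0442
grip_force: 20.0
```

Emit:
move_arm([
  {"hand": 4, "travel": [0, 0, 0.05], "twist": [0, 0, 0]},
  {"hand": 4, "travel": [0, 0, 0], "twist": [0, 0, 0]},
  {"hand": 4, "travel": [0, 0, 0], "twist": [0, 0, 0]},
])

```text
time: 17.03
position: [0.569, -0.058, 0.0541]
tool_rot: [0.778, 0.628, 0.0, 0.0]
ft_force: [-0.8, 0.3, 4.2]
grip_width: 0.0449
grip_force: 20.0
```

Contact at 4 N. Releasing, rising and heading for the funnel.

Emit:
move_arm([
  {"hand": 8.7, "travel": [0, 0, 0], "twist": [0, 0, 0]},
  {"hand": 8.7, "travel": [0, 0, 0], "twist": [0, 0, 0]},
  {"hand": 8.7, "travel": [0, 0, 0], "twist": [0, 0, 0]},
  {"hand": 8.7, "travel": [0, 0, 0], "twist": [0, 0, 0]},
  {"hand": 8.7, "travel": [0, 0, -0.5], "twist": [0, 0, 0]},
])

```text
time: 17.45
position: [0.5683, -0.0578, 0.0577]
tool_rot: [0.779, 0.628, -0.001, -0.001]
ft_force: [-0.1, -0.0, 1.0]
grip_width: 0.0706
grip_force: 0.0
```

Emit:
move_arm([
  {"hand": 8.7, "travel": [0, 0, -2], "twist": [0, 0, 0]},
  {"hand": 8.7, "travel": [0, 0, -4], "twist": [0, 0, 0]},
  {"hand": 8.7, "travel": [0, 0, -4], "twist": [0, 0, 0]},
  {"hand": 8.7, "travel": [0, 0, -4], "twist": [0, 0, 0]},
  {"hand": 8.7, "travel": [0, 0, -4], "twist": [0, 0, 0]},
])

```text
time: 17.87
position: [0.5684, -0.0578, 0.2405]
tool_rot: [0.778, 0.628, -0.0, -0.0]
ft_force: [0.8, -0.0, 0.6]
grip_width: 0.0865
grip_force: 0.0
```

Emit:
move_arm([
  {"hand": 8.7, "travel": [-2, 0, 0], "twist": [0, 0, 0]},
  {"hand": 8.7, "travel": [-4, 0, 0], "twist": [0, 0, 0]},
  {"hand": 8.7, "travel": [-4, 0, 0], "twist": [0, 0, 0]},
  {"hand": 8.7, "travel": [-4, 0, 0], "twist": [0, 0, 0]},
  {"hand": 8.7, "travel": [-4, 0, 0], "twist": [0, 0, 0]},
])

```text
time: 18.28
position: [0.5302, -0.2352, 0.2391]
tool_rot: [0.778, 0.628, 0.0, 0.0]
ft_force: [0.5, -0.5, 0.3]
grip_width: 0.0871
grip_force: 0.0
```

Emit:
move_arm([
  {"hand": 8.7, "travel": [-4, 0, 0], "twist": [0, 0, 0]},
  {"hand": 8.7, "travel": [-4, 0, 0], "twist": [0, 0, 0]},
  {"hand": 8.7, "travel": [-3, 0, 0], "twist": [0, 0, 0]},
  {"hand": 8.7, "travel": [-1, 0, 0], "twist": [0, 0, 7]},
  {"hand": 8.7, "travel": [0, 0, 0], "twist": [0, 0, 7]},
])

```text
time: 18.7
position: [0.5043, -0.355, 0.2386]
tool_rot: [0.852, 0.524, -0.0, 0.001]
ft_force: [0.2, -0.1, 0.1]
grip_width: 0.0869
grip_force: 0.0
```

Emit:
move_arm([
  {"hand": 8.7, "travel": [0, 0, 0], "twist": [0, 0, 7]},
  {"hand": 8.7, "travel": [0, 0, 0], "twist": [0, 0, 7]},
  {"hand": 8.7, "travel": [0, 0, 0], "twist": [0, 0, 7]},
  {"hand": 8.7, "travel": [0, 0, 0], "twist": [0, 0, 7]},
  {"hand": 8.7, "travel": [0, 0, 0], "twist": [0, 0, 7]},
])

```text
time: 19.12
position: [0.5051, -0.351, 0.2387]
tool_rot: [0.969, 0.245, -0.0, -0.0]
ft_force: [-0.5, 0.1, -0.2]
grip_width: 0.0872
grip_force: 0.0
```

Emit:
move_arm([
  {"hand": 8.7, "travel": [0, 0, 0], "twist": [0, 0, 7]},
  {"hand": 8.7, "travel": [0, 0, 0], "twist": [0, 0, 7]},
  {"hand": 8.7, "travel": [0, 0, 0], "twist": [0, 0, 7]},
  {"hand": 8.7, "travel": [0, 0, 0], "twist": [0, 0, 7]},
  {"hand": 8.7, "travel": [0, 0, 0], "twist": [0, 0, 0]},
])

```text
time: 19.53
position: [0.5052, -0.3511, 0.2387]
tool_rot: [1.0, 0.006, -0.0, -0.0]
ft_force: [-0.7, 0.2, 0.7]
grip_width: 0.087
grip_force: 0.0
```

Emit:
move_arm([
  {"hand": 8.7, "travel": [0, 0, 0], "twist": [0, 0, 0]},
  {"hand": 8.7, "travel": [0, 0, 0], "twist": [0, 0, 0]},
  {"hand": 8.7, "travel": [0, 0, 0], "twist": [0, 0, 0]},
  {"hand": 8.7, "travel": [0, 0, 0], "twist": [0, 0, 0]},
  {"hand": 8.7, "travel": [0, 0, 0], "twist": [0, 0, 0]},
])

```text
time: 19.95
position: [0.5053, -0.3511, 0.2386]
tool_rot: [1.0, 0.007, -0.0, -0.0]
ft_force: [-0.2, -0.4, -0.0]
grip_width: 0.087
grip_force: 0.0
```

Run:
```python
from h import *
for i in range(4): robot.camera("top")
im,k=cam("wrist"); imt,kt=cam("top"); ims,ks=cam("scene"); delta((.475,-.35,.104)); np.savez("w.npz",im=im,T=k[3],k=k[:3])
print(proj(k,(.475,-.35,.1165)),proj(k,(.565,-.356,.1)))
o=np.zeros((560,800,3),np.uint8); o[:300,:480]=cv2.resize(im,(480,300)); o[:300,480:]=cv2.resize(imt[165:240,350:430],(320,300),interpolation=cv2.INTER_CUBIC)
o[300:,:400]=cv2.resize(ims[130:234,240:400],(400,260)); o[300:,400:]=cv2.resize(imt[150:254,200:360],(400,260)); cv2.imwrite("pics/f.png",o)
```

```text
t 20.3 pos [ 0.5053 -0.3512  0.2385] yang -89.24 zax [-0. -0. -1.] w 0.0867 gf 0.0 ft [0.1 0.7 0.8] -> tool cm [-3.03 -0.16 13.45]
[318.60130255 232.80436572] [326.7115967  129.14831845]
```

View pics/f.png

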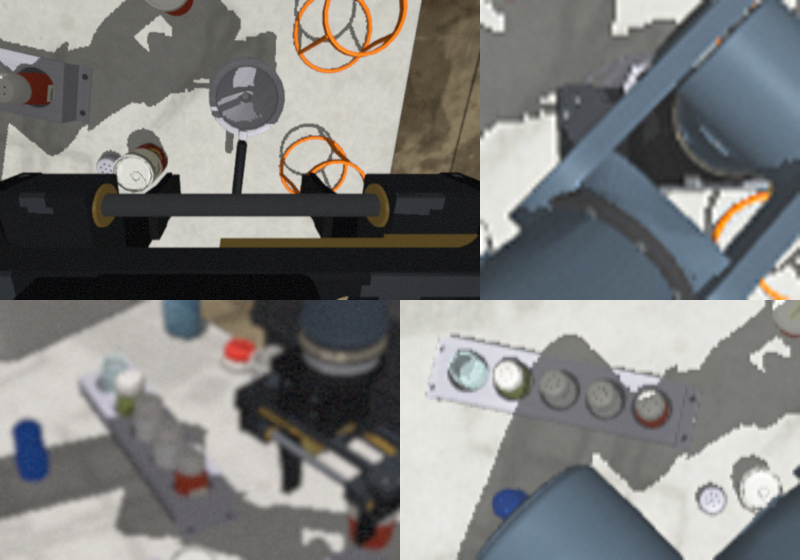

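Both shakers are in their pockets, and the rack is full. In the wrist view the funnel's rim is centred at about (329,131) and the handle runs from (322,190) to (316,257). An orange stand sits to the right of the handle, so I'll go down with the fingers part-open.

Run:
```python
from h import *
d=np.load("w.npz"); im=d["im"]; k=(*d["k"],d["T"])
g=im.max(axis=2).astype(int); pts=[]
for v in range(192,254,2):
    c=np.where(g[v,295:345]<75)[0]+295
    if len(c) and np.ptp(c)<30: pts.append((c.mean(),v,np.ptp(c)+1))
print(pts[::4])
P=np.array([ray(k,p[:2],.1165) for p in pts]); W=[np.linalg.norm(ray(k,(p[0]+p[2]/2,p[1]),.1165)-ray(k,(p[0]-p[2]/2,p[1]),.1165)) for p in pts]
print("width mm",np.median(W)*1000, "ends",P[0],P[-1])
vx,vy,x0,y0=cv2.fitLine(P[:,:2].astype(np.float32),cv2.DIST_L2,0,.01,.01).ravel(); a=np.degrees(np.arctan2(vy,vx)); print("handle ang",a,x0,y0)
# rim: circle by Hough on rim
gg=cv2.cvtColor(im,cv2.COLOR_BGR2GRAY)[60:200,260:400]
c=cv2.HoughCircles(cv2.GaussianBlur(gg,(5,5),0),cv2.HOUGH_GRADIENT,1,50,param1=80,param2=15,minRadius=42,maxRadius=60)[0][:3]+[260,60,0]; print(c)
for q in c: print(ray(k,q[:2],.103),"r mm",np.linalg.norm(ray(k,q[:2]+[q[2],0],.103)-ray(k,q[:2],.103))*1e3)
cv2.imwrite("pics/rim.png",cv2.resize(im[60:260,250:410],None,fx=3,fy=3,interpolation=cv2.INTER_CUBIC))
```

```text
[(np.float64(322.5), 192, np.int64(12)), (np.float64(321.5), 200, np.int64(12)), (np.float64(320.5), 208, np.int64(12)), (np.float64(319.5), 216, np.int64(12)), (np.float64(318.5), 224, np.int64(12)), (np.float64(317.5), 232, np.int64(12)), (np.float64(317.0), 240, np.int64(11)), (np.float64(316.0), 248, np.int64(11))]
width mm 10.548840588897223 ends [ 0.51251343 -0.35295917  0.1165    ] [ 0.45643153 -0.34738433  0.1165    ]
handle ang -5.5805783 0.48492464 -0.35017428
[[328.5        131.5         50.40000153]]
[ 0.56314821 -0.35752279  0.103     ] r mm 43.607122370891815
```

View pics/rim.png

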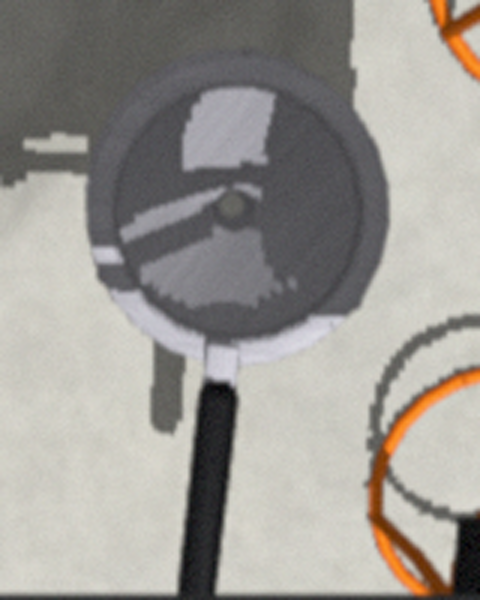

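Both checks hold: the rim radius comes out at 43.6 mm and the handle line passes through the rim's centre. The grip point is (0.4735, -0.3488), and the jaws need another 6.3° of turn.

Emit:
move_arm([
  {"hand": 4, "travel": [-3.2, -0.3, 0], "twist": [0, 0, 6.3]},
  {"hand": 4, "travel": [0, 0, 2], "twist": [0, 0, 0]},
  {"hand": 4, "travel": [0, 0, 2.5], "twist": [0, 0, 0]},
  {"hand": 4, "travel": [0, 0, 1.5], "twist": [0, 0, 0]},
  {"hand": 4, "travel": [0, 0, 0], "twist": [0, 0, 0]},
])

```text
time: 20.72
position: [0.4714, -0.3469, 0.1754]
tool_rot: [0.999, -0.048, -0.003, -0.003]
ft_force: [-0.2, 0.6, 0.4]
grip_width: 0.0612
grip_force: 0.0
```

Emit:
move_arm([
  {"hand": 4, "travel": [0, 0, 0], "twist": [0, 0, 0]},
  {"hand": 4, "travel": [0, 0, 0], "twist": [0, 0, 0]},
  {"hand": 4, "travel": [0, 0, 0], "twist": [0, 0, 0]},
  {"hand": 4, "travel": [0, 0, 0], "twist": [0, 0, 0]},
  {"hand": 4, "travel": [0, 0, 0], "twist": [0, 0, 0]},
])

```text
time: 21.13
position: [0.4738, -0.349, 0.1795]
tool_rot: [0.999, -0.048, 0.001, 0.001]
ft_force: [-0.3, -0.3, 0.3]
grip_width: 0.0407
grip_force: 0.0
```

```bash
python3 -c "
from h import *
for i in range(3): robot.camera('top')
delta((.4735,-.3488,.104))"
```

```text
t 21.28 pos [ 0.4735 -0.3487  0.179 ] yang -95.54 zax [ 6.e-04 -6.e-04 -1.e+00] w 0.0401 gf 0.0 ft [ 0.6 -0.7 -0.4] -> tool cm [-0.    0.01  7.5 ]
```

Emit:
move_arm([
  {"hand": 4, "travel": [0, 0, 2], "twist": [0, 0, 0]},
  {"hand": 4, "travel": [0, 0, 2.5], "twist": [0, 0, 0]},
  {"hand": 4, "travel": [0, 0, 1.6], "twist": [0, 0, 0]},
  {"hand": 4, "travel": [0, 0, 0.9], "twist": [0, 0, 0]},
  {"hand": 4, "travel": [0, 0, 0.5], "twist": [0, 0, 0]},
])

```text
time: 21.7
position: [0.4728, -0.3481, 0.1023]
tool_rot: [0.999, -0.048, -0.001, -0.001]
ft_force: [0.3, -1.0, -0.3]
grip_width: 0.0399
grip_force: 0.0
```

Emit:
move_arm([
  {"hand": 4, "travel": [0, 0, 0], "twist": [0, 0, 0]},
  {"hand": 4, "travel": [0, 0, 0], "twist": [0, 0, 0]},
  {"hand": 4, "travel": [0, 0, 0], "twist": [0, 0, 0]},
  {"hand": 4, "travel": [0, 0, 0], "twist": [0, 0, 0]},
  {"hand": 4, "travel": [0, 0, 0], "twist": [0, 0, 0]},
])

```text
time: 22.12
position: [0.4737, -0.349, 0.1045]
tool_rot: [0.999, -0.048, 0.001, 0.001]
ft_force: [-0.2, 1.1, -0.6]
grip_width: 0.0399
grip_force: 0.0
```

```bash
python3 -c "
from h import *
for i in range(4): robot.camera('top')
delta((.4735,-.3488,.104))"
```

```text
t 22.32 pos [ 0.4734 -0.3487  0.1039] yang -95.54 zax [ 4.e-04 -4.e-04 -1.e+00] w 0.04 gf 0.0 ft [-0.1  0.4  0.2] -> tool cm [ 0.01  0.01 -0.01]
```

Emit:
move_arm([
  {"hand": 0.5, "travel": [0, 0, 0], "twist": [0, 0, 0]},
  {"hand": 0.5, "travel": [0, 0, 0], "twist": [0, 0, 0]},
  {"hand": 0.5, "travel": [0, 0, 0], "twist": [0, 0, 0]},
  {"hand": 0.5, "travel": [0, 0, 0], "twist": [0, 0, 0]},
  {"hand": 0.5, "travel": [0, 0, 0], "twist": [0, 0, 0]},
], force=10)

```text
time: 22.73
position: [0.4733, -0.3486, 0.1035]
tool_rot: [0.999, -0.048, -0.0, -0.0]
ft_force: [0.5, -0.8, -0.4]
grip_width: 0.0144
grip_force: 0.0
```

Emit:
move_arm([
  {"hand": 0.5, "travel": [0, 0, 0], "twist": [0, 0, 0]},
  {"hand": 0.5, "travel": [0, 0, 0], "twist": [0, 0, 0]},
  {"hand": 0.5, "travel": [0, 0, 0], "twist": [0, 0, 0]},
  {"hand": 0.5, "travel": [0, 0, 0], "twist": [0, 0, 0]},
], force=55)

```text
time: 23.07
position: [0.4733, -0.3487, 0.1035]
tool_rot: [0.999, -0.048, 0.0, 0.0]
ft_force: [-0.5, -0.2, -0.1]
grip_width: 0.0113
grip_force: 55.0
```

```bash
python3 -c "
from h import *
delta((.4735,-.3488,.104))"
```

```text
t 23.07 pos [ 0.4733 -0.3487  0.1035] yang -95.54 zax [ 0.e+00 -1.e-04 -1.e+00] w 0.0113 gf 55.0 ft [-0.5 -0.2 -0.1] -> tool cm [ 0.02  0.01 -0.05]
```

Emit:
move_arm([
  {"hand": 0.5, "travel": [0, 0, -0.4], "twist": [0, 0, 0]},
  {"hand": 0.5, "travel": [0, 0, -0.8], "twist": [0, 0, 0]},
  {"hand": 0.5, "travel": [0, 0, -1], "twist": [0, 0, 0]},
  {"hand": 0.5, "travel": [0, 0, -1], "twist": [0, 0, 0]},
  {"hand": 0.5, "travel": [0, 0, -1], "twist": [0, 0, 0]},
])

```text
time: 23.48
position: [0.4735, -0.3487, 0.147]
tool_rot: [0.999, -0.048, 0.0, 0.0]
ft_force: [-0.3, 0.1, -1.4]
grip_width: 0.0115
grip_force: 55.0
```

Emit:
move_arm([
  {"hand": 0.5, "travel": [0, 0, -1.2], "twist": [0, 0, 0]},
  {"hand": 0.5, "travel": [0, 0, -1.2], "twist": [0, 0, 0]},
  {"hand": 0.5, "travel": [0, 0, -1.2], "twist": [0, 0, 0]},
  {"hand": 0.5, "travel": [0, 0, -1.2], "twist": [0, 0, 0]},
  {"hand": 0.5, "travel": [0, 0, -1.2], "twist": [0, 0, 0]},
])

```text
time: 23.9
position: [0.4734, -0.3486, 0.2074]
tool_rot: [0.999, -0.048, 0.0, 0.0]
ft_force: [-0.1, 0.3, -0.5]
grip_width: 0.0111
grip_force: 55.0
```

Emit:
move_arm([
  {"hand": 0.5, "travel": [0, 0, -0.8], "twist": [0, 0, 0]},
  {"hand": 0.5, "travel": [0, 0, -0.5], "twist": [0, 0, 0]},
  {"hand": 0.5, "travel": [0, 0, 0], "twist": [0, 0, 0]},
  {"hand": 0.5, "travel": [0, 0, 0], "twist": [0, 0, 0]},
  {"hand": 0.5, "travel": [0, 0, 0], "twist": [0, 0, 0]},
])

```text
time: 24.32
position: [0.4729, -0.3482, 0.218]
tool_rot: [0.999, -0.048, -0.0, -0.0]
ft_force: [-0.6, 0.1, -1.7]
grip_width: 0.0115
grip_force: 55.0
```

Run:
```python
from h import *
for i in range(4): robot.camera("top")
im,k=cam("wrist"); delta((.4733,-.3487,.22)); np.savez("w2.npz",im=im,T=k[3],k=k[:3])
d=np.load("w.npz")
# funnel rim in the tool view: circle; handle end at funnel
gg=cv2.cvtColor(im,cv2.COLOR_BGR2GRAY)[0:200,230:420]
c=cv2.HoughCircles(cv2.GaussianBlur(gg,(5,5),0),cv2.HOUGH_GRADIENT,1,50,param1=80,param2=15,minRadius=50,maxRadius=95)
o=robot.get_obs(); T=R.from_quat(o["tool_rot"]).as_matrix()
ax=o["position"]+.09*T[:,0]; ax[2]=o["position"][2]-.001  # rim top = grip-6mm = TCP-1mm
print("predicted rim px",proj(k,ax),"r px",abs(proj(k,ax+.044*T[:,1])-proj(k,ax)))
print(None if c is None else (c[0][:3]+[230,0,0]).round(1)); print("moment",o["moment"])
```

```text
t 24.57 pos [ 0.4731 -0.3484  0.2179] yang -95.54 zax [-8.e-04  9.e-04 -1.e+00] w 0.0111 gf 55.0 ft [-0.1 -0.5 -1.3] -> tool cm [ 0.02  0.03 -0.21]
predicted rim px [320.44481785  70.14260891] r px [1.01118142e+02 1.00956272e-01]
[[321.5  80.5  88.9]]
moment [-0.08761716  0.26091159 -0.0073516 ]
```

Run:
```python
from h import *
d=np.load("w2.npz"); im=d["im"]; k=(*d["k"],d["T"]); o=robot.get_obs(); T=R.from_quat(o["tool_rot"]).as_matrix(); p=o["position"]
g=cv2.cvtColor(im,cv2.COLOR_BGR2GRAY)
for s in ((p+.09*T[:,0]),):
    s=s.copy(); s[2]-=.001
    for n,e in (("near",-T[:,0]),("far",T[:,0]),("l",-T[:,1]),("r",T[:,1])): print(n,proj(k,s+.044*e).round(1))
c=cv2.HoughCircles(cv2.GaussianBlur(g[:215],(5,5),0),cv2.HOUGH_GRADIENT,1,10,param1=80,param2=15,minRadius=92,maxRadius=112)
print(None if c is None else c[0][:4])
print("col",g[0:12,321].tolist(),g[150:200:1,321].tolist())
print("row75",g[75,205:235].tolist(),g[75,405:435].tolist())
```

```text
near [320.5 170.3]
far [320.3 -47.5]
l [219.4  70.3]
r [421.5  70.1]
[[310.5  65.5  92.9]
 [326.5  67.5 103.7]
 [539.5  97.5  98.2]]
col [197, 197, 191, 196, 192, 192, 191, 191, 189, 188, 188, 186] [98, 92, 94, 107, 108, 107, 106, 104, 102, 104, 107, 102, 112, 105, 110, 109, 110, 109, 106, 108, 109, 106, 107, 107, 109, 109, 108, 110, 108, 107, 90, 45, 24, 18, 18, 27, 21, 23, 21, 20, 16, 22, 23, 26, 24, 22, 25, 22, 29, 26]
row75 [117, 118, 115, 119, 117, 115, 117, 117, 116, 120, 112, 117, 119, 120, 116, 117, 116, 112, 109, 113, 112, 112, 117, 114, 114, 112, 117, 119, 118, 121] [189, 220, 223, 225, 224, 223, 223, 221, 221, 222, 221, 218, 218, 220, 221, 222, 229, 232, 230, 229, 231, 230, 228, 230, 229, 228, 233, 235, 233, 232]
```

Run:
```python
from h import *
d=np.load("w2.npz"); im=d["im"]; k=(*d["k"],d["T"]); o=robot.get_obs(); T=R.from_quat(o["tool_rot"]).as_matrix(); p=o["position"]
G=p-.005*T[:,2]
def f(x,y,z,t):  # funnel frame pt rel. to grip (x fwd, y side, z up), drooped by t deg about the grip
    c,s=np.cos(np.radians(t)),np.sin(np.radians(t)); return proj(k,G+T[:,0]*(c*x+s*z)+T[:,1]*y-T[:,2]*(-s*x+c*z))
for t in(-4,0,4,8,12): print(t,"hstart",f(.042,0,.0075,t).round(1),"hole(tip top 45)",f(.09,0,-.056,t).round(1),"rim r",f(.09,.044,-.006,t).round(1),"rim near",f(.046,0,-.006,t).round(1),"bowl r",f(.09,.038,-.02,t).round(1))
g=cv2.GaussianBlur(im,(3,3),0).astype(int)
for v in(60,75,90,120):
    e=np.abs(np.diff(g[v],axis=0)).sum(1); print(v,[(int(i),int(e[i]),) for i in np.where(e>45)[0] if 150<i<480])
e=np.abs(np.diff(g[:,326],axis=0)).sum(1); print("col326",[(int(i),int(e[i])) for i in np.where(e>45)[0]])
print(im[75,160:480:8].mean(1).astype(int).tolist())
```

```text
-4 hstart [320.6 187.5] hole(tip top 45) [320.4  73.8] rim r [426.1  67.5] rim near [320.5 170.8] bowl r [403.5  69.6]
0 hstart [320.6 184.6] hole(tip top 45) [320.4  81.9] rim r [421.5  70.1] rim near [320.5 170.3] bowl r [400.   74.1]
4 hstart [320.6 182.3] hole(tip top 45) [320.4  90.1] rim r [417.2  73.5] rim near [320.5 170.3] bowl r [396.8  79.2]
8 hstart [320.6 180.5] hole(tip top 45) [320.5  98.5] rim r [413.2  77.5] rim near [320.5 170.8] bowl r [393.9  84.7]
12 hstart [320.6 179.2] hole(tip top 45) [320.5 106.9] rim r [409.6  82.2] rim near [320.5 171.7] bowl r [391.2  90.6]
60 [(161, 74), (162, 110), (163, 76), (180, 60), (181, 134), (182, 107), (208, 94), (209, 133), (210, 74), (214, 66), (215, 137), (216, 106), (346, 65), (347, 88), (389, 76), (390, 51), (401, 60), (402, 121), (403, 80), (405, 48), (406, 58)]
75 [(177, 58), (178, 84), (179, 72), (180, 52), (183, 80), (184, 98), (185, 68), (346, 49), (347, 72), (384, 64), (402, 52), (403, 103), (404, 131), (405, 90)]
90 [(313, 122), (314, 164), (315, 89), (325, 68), (326, 149), (327, 137), (328, 51), (340, 50), (380, 57), (381, 49), (398, 93), (399, 112), (400, 46), (402, 56)]
120 [(385, 65), (386, 94), (387, 92), (388, 56)]
col326 [(38, 80), (39, 103), (40, 57), (82, 46), (83, 75), (84, 85), (85, 76), (86, 46), (91, 57), (92, 80), (93, 75), (94, 46), (180, 73), (181, 83), (182, 51), (329, 50)]
[113, 116, 115, 182, 112, 113, 117, 115, 114, 120, 82, 97, 97, 103, 101, 95, 97, 100, 97, 81, 87, 81, 101, 101, 157, 161, 156, 157, 144, 98, 81, 226, 219, 227, 233, 232, 228, 227, 231, 230]
```

Run:
```python
from h import *
d1=np.load("w.npz"); d=np.load("w2.npz")
k1=(*d1["k"],d1["T"]); k=(*d["k"],d["T"]); o=robot.get_obs(); T=R.from_quat(o["tool_rot"]).as_matrix(); p=o["position"]; G=p-.005*T[:,2]
print("w ref: tip",proj(k1,(.5631,-.3575,.008)),"neck",proj(k1,(.5631,-.3575,.053)))
def f(x,y,z,t):
    c,s=np.cos(np.radians(t)),np.sin(np.radians(t)); return proj(k,G+T[:,0]*(c*x+s*z)+T[:,1]*y-T[:,2]*(-s*x+c*z))
for t in(-3,0,3,6): print(t,"tip",f(.09,0,-.101,t),"neck",f(.09,0,-.056,t))
def blob(im,u,v):
    print(im[v-14:v+18:2,u-16:u+18:2].mean(2).astype(int))
blob(d1["im"],327,129); blob(d["im"],320,88)
# inner contour fit on both: outer edge of dark interior
for im,(cu,cv),rr in((d1["im"],(328,131),(36,48)),(d["im"],(321,70),(74,94)),):
    g=cv2.GaussianBlur(im,(3,3),0).astype(int); P=[]
    for a in np.radians(range(0,360,4)):
        r=np.arange(rr[0],rr[1],.5); x=(cu+r*np.cos(a)).round().astype(int); y=(cv+r*np.sin(a)).round().astype(int)
        if y.min()<0: continue
        e=np.abs(g[y[2:],x[2:]]-g[y[:-2],x[:-2]]).sum(1); i=e.argmax()
        if e[i]>50: P.append((cu+r[i+1]*np.cos(a),cv+r[i+1]*np.sin(a)))
    P=np.array(P,np.float32)
    for _ in range(4):
        A=np.c_[P,np.ones(len(P))]; s=np.linalg.lstsq(A,(P**2).sum(1),rcond=None)[0]; c=s[:2]/2; R0=np.sqrt(s[2]+c@c); res=np.hypot(*(P-c).T)-R0; P=P[abs(res)<max(1,1.5*np.median(abs(res)))]
    print("inner circle",c,R0,len(P),res.std())
```

```text
w ref: tip [326.46873431 127.67768617] neck [327.27763274 129.24348073]
-3 tip [320.4302516  79.9199186] neck [320.4347688   75.79246084]
0 tip [320.43794933  88.26258983] neck [320.43978952  81.88943588]
3 tip [320.44563094  96.5128316 ] neck [320.44498064  88.06186914]
6 tip [320.45329737 104.6770263 ] neck [320.45032226  94.2961369 ]
[[152 169 146 135 136 136 138 139 137 126  80  80  94  93  82  80  82]
 [ 98  98  83  77  79  81  77  79  77  80  79  80  80  81  79  76  80]
 [ 84  84  81  80  84  86  82  82  81  80  80  82  84  78  78  83  83]
 [ 84  82  79  85  82  83  89  83  93 123 129 121  89  80  86  79  85]
 [ 82  81  89  92 120 129 153 109  97 105 134 149 142 100  82  82  86]
 [ 98 128 152 163 162 164 111  91  99  87  79 102 124 100  85  82  79]
 [154 162 166 151 126  91  88  98  97  97  81  73  83  85  83  82  83]
 [158 157 152 113  85  71  89 105  97  98  82  73  83  80  84  85  86]
 [155 139 103  86  82  74  81  92  95  88  76  76  86  83  87  82  85]
 [ 99  85  84  86  86  84  76  80  77  78  77  79  85  85  89  87  87]
 [ 83  87  83  86  83 111 108  84  79  78  87  90  
[... 977 characters left out ...]
 230 230 230 221 100  92  98 103 101]
 [ 98 100 106 105  98 107 216 229 231 229 229 184  97 101 104 104 103]
 [102 103 107 102  99 100 144 199 213 206 191 115 103 102 103 102 101]
 [105 107  99  99 103 102 104 110 114 111 107 101  99 104 106 102  98]
 [106 102 104 106 103 102 105 101 103 106 102 105 104 103 102 104 105]
 [103 104 100 103 102 107 102 103 106 105 102 100 100 102 103 103 107]
 [ 98 100 101 100 106 105 101 105 102 103 100 101 102 100 104 101 105]
 [108 103 100 105 104 105 103 106 103 106 102 107 104 104 105 101 104]]
inner circle [329.40548603 130.90395349] 42.332892946595805 25 0.40656061731955817
inner circle [311.19929329  65.11528807] 91.47773955646917 16 0.33448334178863537
```

The spout's bore shows table through it at (320.6,88.3). A level funnel should put it at (320.4,88.3), so the funnel is level and sits as expected in the grip. Next I'll carry it towards the jar and stop short to re-measure the mouth.

Emit:
move_arm([
  {"hand": 0.5, "travel": [0, -0.7, 0], "twist": [0, 0, 0]},
  {"hand": 0.5, "travel": [0, -1.5, 0], "twist": [0, 0, 0]},
  {"hand": 0.5, "travel": [0, -2.2, 0], "twist": [0, 0, 0]},
  {"hand": 0.5, "travel": [0, -2.5, 0], "twist": [0, 0, 0]},
  {"hand": 0.5, "travel": [0, -2.5, 0], "twist": [0, 0, 0]},
])

```text
time: 24.98
position: [0.482, -0.2528, 0.2184]
tool_rot: [0.999, -0.049, -0.0, -0.001]
ft_force: [-0.3, -0.7, -0.5]
grip_width: 0.0113
grip_force: 55.0
```

Emit:
move_arm([
  {"hand": 0.5, "travel": [0, -2.5, 0], "twist": [0, 0, 0]},
  {"hand": 0.5, "travel": [0, -2.5, 0], "twist": [0, 0, 0]},
  {"hand": 0.5, "travel": [0, -2.5, 0], "twist": [0, 0, 0]},
  {"hand": 0.5, "travel": [0, -2.5, 0], "twist": [0, 0, 0]},
  {"hand": 0.5, "travel": [0, -2.5, 0], "twist": [0, 0, 0]},
])

```text
time: 25.4
position: [0.4938, -0.1279, 0.2186]
tool_rot: [0.999, -0.048, -0.0, -0.0]
ft_force: [0.7, 0.8, -0.9]
grip_width: 0.0114
grip_force: 55.0
```

Emit:
move_arm([
  {"hand": 0.5, "travel": [0, -2.5, 0], "twist": [0, 0, 0]},
  {"hand": 0.5, "travel": [0, -2.5, 0], "twist": [0, 0, 0]},
  {"hand": 0.5, "travel": [0, -2.5, 0], "twist": [0, 0, 0]},
  {"hand": 0.5, "travel": [0, -2.5, 0], "twist": [0, 0, 0]},
  {"hand": 0.5, "travel": [0, -2.5, 0], "twist": [0, 0, 0]},
])

```text
time: 25.82
position: [0.5055, -0.0036, 0.2186]
tool_rot: [0.999, -0.048, -0.0, -0.0]
ft_force: [-1.2, -0.8, -0.9]
grip_width: 0.0112
grip_force: 55.0
```

Emit:
move_arm([
  {"hand": 0.5, "travel": [0, -2.2, 0], "twist": [0, 0, 0]},
  {"hand": 0.5, "travel": [0, -1.5, 0], "twist": [0, 0, 0]},
  {"hand": 0.5, "travel": [0, -0.7, 0], "twist": [0, 0, 0]},
  {"hand": 0.5, "travel": [0, 0, 0], "twist": [0, 0, 0]},
  {"hand": 0.5, "travel": [0, 0, 0], "twist": [0, 0, 0]},
])

```text
time: 26.23
position: [0.5103, 0.038, 0.2186]
tool_rot: [0.999, -0.048, -0.0, 0.0]
ft_force: [0.4, 0.2, -1.8]
grip_width: 0.0112
grip_force: 55.0
```

Emit:
move_arm([
  {"hand": 0.5, "travel": [0, 0, 0], "twist": [0, 0, 0]},
  {"hand": 0.5, "travel": [0, 0, 0], "twist": [0, 0, 0]},
  {"hand": 0.5, "travel": [0, 0, 0], "twist": [0, 0, 0]},
  {"hand": 0.5, "travel": [0, 0, 0], "twist": [0, 0, 0]},
  {"hand": 0.5, "travel": [0, 0, 0], "twist": [0, 0, 0]},
])

```text
time: 26.65
position: [0.5108, 0.037, 0.2185]
tool_rot: [0.999, -0.049, -0.0, 0.0]
ft_force: [-0.3, -0.3, -0.6]
grip_width: 0.0112
grip_force: 55.0
```

```bash
cat >> h.py <<'E'
def jarfit(im,k,p0=(.625,.192,.074),s=8):
    c=proj(k,p0); u,v=c.round().astype(int); r0=np.linalg.norm(proj(k,np.add(p0,(0,.0185,0)))-c)
    a=im[max(0,v-45):v+45,u-50:u+50]; off=np.array([u-50,max(0,v-45)])
    b=cv2.resize(cv2.cvtColor(a,cv2.COLOR_BGR2GRAY),None,fx=4,fy=4,interpolation=cv2.INTER_CUBIC)
    h=cv2.HoughCircles(cv2.GaussianBlur(b,(7,7),0),cv2.HOUGH_GRADIENT,1.5,6,param1=60,param2=25,minRadius=int(3.3*r0),maxRadius=int(4.4*r0))
    print("pred",c.round(1),"r0",r0.round(1))
    if h is not None:
        for q in h[0][:s]:
            uv=(q[:2]+.5)/4-.5+off; print(uv.round(1),"r",(q[2]/4).round(1),"->",ray(k,uv,.074)[:2].round(4))
E
python3 - <<'E'
from h import *
for i in range(4): robot.camera("top")
im,k=cam("wrist"); delta((.536,.2007,.2179)); np.savez("w3.npz",im=im,T=k[3],k=k[:3]); jarfit(im,k)
c=proj(k,(.625,.192,.074)).round().astype(int); print(im[max(0,c[1]-30):c[1]+32:2,c[0]-32:c[0]+32:2].mean(2).astype(int))
E
```

```text
t 26.9 pos [0.5108 0.0375 0.2185] yang -95.55 zax [-0.  0. -1.] w 0.0113 gf 55.0 ft [-0.3 -1.  -2.4] -> tool cm [  0.93 -16.49   0.06]
pred [128.5  82.5] r0 21.2
[132.9  76.8] r 21.8 -> [0.6291 0.1871]
[134.4  76.4] r 23.0 -> [0.6293 0.1857]
[134.4  79.1] r 20.1 -> [0.6272 0.1862]
[126.2  81.7] r 22.2 -> [0.6258 0.1938]
[131.1  76.4] r 19.7 -> [0.6296 0.1886]
[136.7  77.9] r 22.6 -> [0.6279 0.1841]
[131.8  77.9] r 21.3 -> [0.6283 0.1883]
[135.2  80.6] r 23.0 -> [0.626  0.1859]
[[233 232 233 232 231 235 234 222 218 221 222 222 225 223 223 223 224 224
  224 149 111 111 113 112 104 109 110 143 188 196 227 227]
 [232 232 233 231 232 233 233 224 223 223 219 220 219 219 217 219 222 168
  138 122 122 119 115 107  99  95  87  85  85 113 183 189]
 [231 232 233 232 230 232 233 229 226 227 226 225 226 236 237 237 236 221
  214 190 160 143 130 122 119 118  96  81  68  62  65  74]
 [229 230 235 232 231 230 232 229 225 228 232 240 243 243 239 231 216 205
  197 210 202 197 185 158 141 134 132 126 110  86  71  68]
 [229 230 232 233 232 231 234 228 227 230 243 242 229 222 194 179 148 149
  149 157 17
[... 2805 characters left out ...]
7 149 144 146 145 151 147 156 173]
 [234 233 231 230 231 231 233 234 229 227 225 228 225 224 224 223 225 223
  199 152 134 148 151 153 151 150 154 154 148 145 131 126]
 [231 231 232 231 232 233 234 233 227 223 224 224 226 223 225 224 224 224
  224 206 150  86  90 125 133 140 139 138 126 116 117 122]
 [234 232 232 231 232 235 236 235 230 226 225 224 223 222 224 222 222 222
  222 225 210 154  88  63  61  67  62  67  71  73  75  73]
 [235 233 232 233 233 231 233 233 232 227 227 228 226 228 225 227 225 223
  224 223 223 215 188 140  85  61  59  60  61  66  62  61]
 [233 234 232 234 233 234 234 235 231 226 225 226 224 226 225 224 223 224
  225 223 224 225 224 216 178 136  97  80  63  58  63  64]]
```

Run:
```python
from h import *
from scipy.optimize import least_squares
d=np.load("w3.npz"); im=d["im"]; k=(*d["k"],d["T"]); g=cv2.GaussianBlur(im.mean(2).astype(np.float32),(3,3),0)
P=[]
for a in np.radians(range(95,266,5)):   # left arc: outermost strong inward drop
    r=np.arange(16,28,.25); x=132+r*np.cos(a); y=77+r*np.sin(a)
    s=cv2.remap(g,x.astype(np.float32)[None],y.astype(np.float32)[None],cv2.INTER_LINEAR)[0]; i=s.argmax()
    if s[i]>237: P.append((x[i],y[i]))
W=np.array([ray(k,p,.074)[:2] for p in P]); print(len(P))
q=least_squares(lambda q:np.hypot(W[:,0]-q[0],W[:,1]-q[1])-q[2],[.628,.188,.0185],loss="soft_l1",f_scale=.0005).x; print("free r",q.round(4))
q=least_squares(lambda q:np.hypot(W[:,0]-q[0],W[:,1]-q[1])-.0185,[.628,.188],loss="soft_l1",f_scale=.0005).x; print("r=18.5",q.round(4))
# first wrist crop
c=cv2.imread("pics/c.png")[:,400:]; b=cv2.GaussianBlur(cv2.cvtColor(c,cv2.COLOR_BGR2GRAY),(7,7),0)
f,cx,cy,_=k; T=np.eye(4); T[:3,:3]=[[.167,.986,-.001],[.986,-.167,0],[0,-.001,-1]]; T[:3,3]=(.41983,.2592,.2364)
k0=(f,cx,cy,T@robot.camera("wrist")["T_tool_cam"])
for q in cv2.HoughCircles(b[:245],cv2.HOUGH_GRADIENT,1.5,6,param1=60,param2=20,minRadius=62,maxRadius=84)[0][:6]:
    uv=(q[:2]+.5)/4-.5+[460,170]; print(uv.round(1),(q[2]/4).round(1),ray(k0,uv,.074)[:2].round(4))
t=cv2.imread("pics/top0.png"); _,kt=cam("top"); jarfit(t,kt,s=5)
```

```text
24
free r [0.627  0.1899 0.0176]
r=18.5 [0.6266 0.1889]
[495.1 200.9] 18.2 [0.59   0.2186]
[493.2 199.4] 20.4 [0.5882 0.2205]
[534.1 224.6] 17.6 [0.6284 0.1868]
[512.3 205.4] 20.8 [0.6069 0.211 ]
[497.7 201.3] 16.0 [0.5925 0.2178]
[512.3 203.2] 18.7 [0.6069 0.2133]
pred [224.2 175.8] r0 5.6
[260.4 182.9] r 5.0 -> [0.5991 0.0715]
[243.2 181.1] r 5.0 -> [0.6063 0.1287]
[242.1 179.2] r 5.0 -> [0.6127 0.1325]
[264.2 186.3] r 5.8 -> [0.5876 0.0591]
[228.9 180.3] r 5.8 -> [0.6096 0.176 ]
```

Three estimates of the mouth agree to about 2 mm; I'll use (0.6275, 0.189). Moving across at this height.

Emit:
move_arm([
  {"hand": 0.5, "travel": [0.1, -1.5, 0], "twist": [0, 0, 0]},
  {"hand": 0.5, "travel": [0.2, -2.2, 0], "twist": [0, 0, 0]},
  {"hand": 0.5, "travel": [0.2, -2.5, 0], "twist": [0, 0, 0]},
  {"hand": 0.5, "travel": [0.2, -2.5, 0], "twist": [0, 0, 0]},
  {"hand": 0.5, "travel": [0.2, -2.5, 0], "twist": [0, 0, 0]},
])

```text
time: 27.42
position: [0.5307, 0.1492, 0.2186]
tool_rot: [0.999, -0.049, -0.0, -0.0]
ft_force: [0.9, 0.0, 0.2]
grip_width: 0.0111
grip_force: 55.0
```

Emit:
move_arm([
  {"hand": 0.5, "travel": [0.15, -2.3, 0], "twist": [0, 0, 0]},
  {"hand": 0.5, "travel": [0.1, -1.6, 0], "twist": [0, 0, 0]},
  {"hand": 0.5, "travel": [0, -0.8, 0], "twist": [0, 0, 0]},
  {"hand": 0.5, "travel": [0, -0.3, 0], "twist": [0, 0, 0]},
  {"hand": 0.5, "travel": [0, 0, 0], "twist": [0, 0, 0]},
])

```text
time: 27.83
position: [0.5376, 0.1979, 0.2184]
tool_rot: [0.999, -0.048, -0.0, 0.0]
ft_force: [0.3, -1.1, -0.4]
grip_width: 0.0111
grip_force: 55.0
```

Emit:
move_arm([
  {"hand": 0.5, "travel": [0, 0, 0], "twist": [0, 0, 0]},
  {"hand": 0.5, "travel": [0, 0, 0], "twist": [0, 0, 0]},
  {"hand": 0.5, "travel": [0, 0, 0], "twist": [0, 0, 0]},
  {"hand": 0.5, "travel": [0, 0, 0], "twist": [0, 0, 0]},
  {"hand": 0.5, "travel": [0, 0, 0], "twist": [0, 0, 0]},
])

```text
time: 28.25
position: [0.5379, 0.1971, 0.2186]
tool_rot: [0.999, -0.049, -0.0, 0.0]
ft_force: [1.1, 0.0, -0.9]
grip_width: 0.0111
grip_force: 55.0
```

Run:
```python
from h import *
for i in range(5): robot.camera("top")
im,k=cam("wrist"); delta((.5379,.1977,.180))
# bright/edge content through the bore
print(im[72:106:2,304:338:2].mean(2).astype(int)); print("mouth px",proj(k,(.6275,.189,.074)))
```

```text
t 28.55 pos [0.5379 0.1977 0.2186] yang -95.55 zax [ 1.e-04  0.e+00 -1.e+00] w 0.0115 gf 55.0 ft [-0.1 -0.5 -1.7] -> tool cm [ 0.   -0.    3.86]
[[105 103 104 103  95  94  96  90  88  94  93  90  92 100 103 107 105]
 [103 105 104  99  90  90  88  90  94  93  91  92  91  91 105 107 104]
 [104 108 107  91  92  93  92  93  92  91  94  93  90  93 101 104 107]
 [106 104 104  96  90  88  93  93  91  93  93  93  91  91  98 106 108]
 [107 110 101  92  88  94  93  93  91  92  91  89  94  91  97 107 108]
 [103 108 104  92  92  92  93 140 169 164 126  91  90  92  94 107 105]
 [107 109 104  90  92  91 155 215 220 219 214 123  94  91  96 109 107]
 [105 106 102  95  94 106 207 217 217 218 217 185  95  95  94 109 107]
 [109 106 108 101  93 132 217 216 219 218 217 211 105  95 101 106 109]
 [106 107 111 114  97 130 217 218 219 216 217 211 103 101 103 109 109]
 [108 110 114 112 107 109 205 218 217 222 218 173 104 108 110 110 108]
 [108 114 114 111 114 110 143 189 195 196 179 120 108 108 110 111 109]
 [108 112 109 111 110 111 110 111 116 117 117 106 110 110 112 110 110]
 [114 111 109 108 105 108 113 110 111 114 110 106 111 112 111 113 110]
 [109 109 108 111 111 112 111 111 114 107 109 106 112 109 109 113 108]
 [106 109 105 108 112 111 112 111 110 110 105 113 113 111 108 111 110]
 [111 110 109 113 112 110 110 115 112 110 108 111 111 109 109 112 108]]
mouth px [320.27240265  92.97295246]
```

The funnel hasn't slipped. Lowering to 1 cm above the rim.

Emit:
move_arm([
  {"hand": 0.5, "travel": [0, 0, 0.5], "twist": [0, 0, 0]},
  {"hand": 0.5, "travel": [0, 0, 0.8], "twist": [0, 0, 0]},
  {"hand": 0.5, "travel": [0, 0, 0.8], "twist": [0, 0, 0]},
  {"hand": 0.5, "travel": [0, 0, 0.7], "twist": [0, 0, 0]},
  {"hand": 0.5, "travel": [0, 0, 0.5], "twist": [0, 0, 0]},
])

```text
time: 28.97
position: [0.5371, 0.1976, 0.1839]
tool_rot: [0.999, -0.048, -0.001, 0.0]
ft_force: [-1.5, -0.0, -1.4]
grip_width: 0.0112
grip_force: 55.0
```

Emit:
move_arm([
  {"hand": 0.5, "travel": [0, 0, 0.3], "twist": [0, 0, 0]},
  {"hand": 0.5, "travel": [0, 0, 0.2], "twist": [0, 0, 0]},
  {"hand": 0.5, "travel": [0, 0, 0], "twist": [0, 0, 0]},
  {"hand": 0.5, "travel": [0, 0, 0], "twist": [0, 0, 0]},
  {"hand": 0.5, "travel": [0, 0, 0], "twist": [0, 0, 0]},
])

```text
time: 29.38
position: [0.5382, 0.1978, 0.1809]
tool_rot: [0.999, -0.048, 0.0, -0.0]
ft_force: [-0.2, -0.4, -1.2]
grip_width: 0.0112
grip_force: 55.0
```

Emit:
move_arm([
  {"hand": 0.5, "travel": [0, 0, 0], "twist": [0, 0, 0]},
  {"hand": 0.5, "travel": [0, 0, 0], "twist": [0, 0, 0]},
  {"hand": 0.5, "travel": [0, 0, 0], "twist": [0, 0, 0]},
  {"hand": 0.5, "travel": [0, 0, 0], "twist": [0, 0, 0]},
  {"hand": 0.5, "travel": [0, 0, 0], "twist": [0, 0, 0]},
])

```text
time: 29.8
position: [0.5379, 0.1977, 0.1807]
tool_rot: [0.999, -0.048, 0.0, -0.0]
ft_force: [0.5, -0.7, -2.0]
grip_width: 0.0113
grip_force: 55.0
```

Run:
```python
from h import *
for i in range(5): robot.camera("top")
delta((.5379,.1977,.180))
ims,ks=cam("scene"); im,k=cam("wrist")
g=im[72:106,304:338].mean(2); m=g>165; v,u=np.nonzero(m); print("bore",u.mean()+304,v.mean()+72,m.sum())
# scene: jar rim / spout tip, and where they should appear
c=proj(ks,(.6275,.189,.08)).round().astype(int); print("scene: mouth",proj(ks,(.6275,.189,.074)).round(1),"tip",proj(ks,(.6275,.189,.084)).round(1)); print(ims[c[1]-18:c[1]+14,c[0]-14:c[0]+15].mean(2).astype(int))
```

```text
t 30.05 pos [0.5378 0.1977 0.1805] yang -95.54 zax [-0. -0. -1.] w 0.0115 gf 55.0 ft [-0.8 -0.6 -1. ] -> tool cm [0.01 0.   0.05]
bore 320.6589147286822 88.47286821705427 129
scene: mouth [285.7 153.4] tip [285.4 151.1]
[[100  94  90  91  92  91  99 123 133 140 144 146 146 144 139 141 142 143
  131 118 119 146 167 177 177 173 175 178 177]
 [102  99  96  91  88  91 101 119 136 141 138 142 141 134 121 115 112 112
  105 117 138 167 175 177 177 177 175 173 174]
 [101  96  97  94  92  87  95  99 106 110 111 108 109 105  94  89  90  90
  110 137 159 171 174 177 178 177 176 179 177]
 [103  99  98  95  88  88  84  81  87  89  94  92  87  90  84  83  86 100
  132 158 169 173 175 177 174 178 176 180 179]
 [ 99 104  97 100  95  90  94  89  83  83  83  83  84  83  80  86 105 132
  157 166 171 173 172 177 176 173 176 180 179]
 [ 98  98  94 102  99 109 118 120 101  89  81  85  82  80  85 101 132 157
  171 176 173 174 177 173 175 175 175 176 176]
 [ 98 107 107 111 124 141 147 149 134 112  94  86  81  77 101 133 155 171
  175 176 175 173 172 174 177 173 177 177 179]
 [110 125 136 144 154 164 171 167
[... 2292 characters left out ...]
 90  98 114 130 136 146 150 154 137 121 110 118
  122 135 153 171 187 182 157 115  88  87  87]
 [ 92  86  95  92  91  88  87  99 113 127 136 140 149 146 130 115 122 156
  172 183 199 200 203 191 156 117  97  89  83]
 [ 90  88  90  87  84  93  93  95 105 120 126 136 140 141 122 126 158 188
  209 213 210 202 194 176 149 123 117 109  93]
 [ 88  89  93  85  93  89  88  94 110 117 124 130 131 136 128 146 172 197
  205 209 203 193 176 162 140 136 141 134 110]
 [ 90  86  88  90  92  88  89  94 108 114 121 126 126 130 134 155 176 187
  192 194 187 175 161 145 132 134 156 158 141]
 [ 81  90  88  88  91  92  87  91 103 116 117 122 133 134 130 149 168 174
  176 176 170 160 148 134 123 131 163 177 165]]
```

In the scene view the spout's centre column matches the jar neck's to within about 1 mm. The bore in the wrist view is unchanged, so the funnel is still level, and the arm is still.

```bash
python3 -c "
from rig import robot
print(robot.hand_in())"
```

```text
the job is handed in; nothing more can be done
None
```

I put the white and red shakers in the rack's two empty pockets, and the funnel is held still and level over the jar's mouth. It's centred to within about 2 mm with the spout about 1 cm above the rim. The job is handed in at about 30 s; no verdict came back.

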